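# Fetch the wax tin from behind the bottles

## Robot

A 7-joint arm with a two-finger parallel gripper is mounted at the origin on the work surface. World frame = base frame: x ahead of the robot, y to its left, z up, the work surface at z = 0. Lengths are in m, angles in rad, forces in N, time in s.
With the tool pointing down it reaches from about 0.4 to 0.85 m from the base axis. Payload 10.4 kg.
Tool frame: the origin (TCP) lies on the front face of the gripper's body, between the roots of the fingers; the fingertips stand 73 mm ahead of it and the grasp point (between the pads) lies 54 mm ahead of it; x points along the fingers, y is the direction in which the jaws open and shut, and the axes are right-handed (so a half turn about x gives the same grasp; the last joint's range is limited). The gripper opens to 85 mm and grips with 20 to 120 N. Pads are 22 mm wide; open, the fingers measure 114 mm over their backs; the gripper's body (76 mm by 85 mm) begins 54 mm behind the grasp point. The pads swing forward as they close: fully open they stand 13 mm farther back than shut.
Start: joints at [-1.157, 0.332, -0.065, 1.46, 0.022, 1.35, -0.088], TCP at [0.264, 0.566, 0.304] pointing down, gripper open.
Joint ranges: [-2.6, 2.6], [-0.5, 2.12], [-1.47, 1.34], [0.16, 2.42], [-1.27, 4.41], [0.06, 2.06], [-2.6, 2.6]. Speed limits (rad/s): [2.22, 2.22, 2.79, 2.79, 3.14, 3.14, 3.14].

## Interface

Orientations are given as a unit quaternion [x, y, z, w].
In Python, from workcell import manip gives the robot as it stands. The module is installed in compiled form; this text tells all that it offers.
- The arm moves only by the tool arm_command, never from a script. Its argument "moves" is a list that holds one entry, the list of rows, each a list of 5 numbers: the closure, from 0 (fully open) to 1 (shut), then the shift along the tool's x, y, z in units of 25 mm (1.0 is 25 mm), then the turn about the tool's x in degrees. A call has 1 to 12 rows; each row shifts and turns the commanded pose from where the row before left it, along the tool's axes as they then stand; what a row does not reach is not made up. A row lasts 1/12 s, in which the tool goes at most 41.7 mm and 7.16 degrees, less where a joint would pass 70% of its speed; a pose out of reach is approached as far as the arm can. A call is refused whole if a number of a shift passes 1 or a number of a turn 7.16, either way. A call with a gripper value outside its range is refused whole. The fingers move at their own pace and stop on an object; "force" is the grip in N (left out, the last holds). Time passes only in rows, so rows that do not move let the fingers close. It gives the time, the measured TCP pose, the force and the opening at its end, in the units of the state.
- manip.get_obs(): the state, without advancing time (a new reading comes with each control period).
- manip.camera(name): name is "scene" or "top" or "wrist"; returns the picture (420x560x3 uint8, red, green, blue); there is no depth.
- manip.camera_info(name): a dict with "vfov" (degrees; the focal length in pixels is half the picture's height over the tangent of half this angle, whatever the lens; pixels are square), "cx", "cy" (the principal point, pixels), "dist_coeffs" ([k1, k2, p1, p2, k3] as OpenCV has them; the pictures are not rectified), "pose" (4x4, takes a point from camera to world coordinates). Camera axes: x right, y down, z forward; pixel columns grow to the right and rows downward; lengths in m; the calibration is good to about 2 mm. A picture is of the moment at which its call begins: read the wrist's pose just before it. camera_info takes no time and is no camera call; for the wrist camera it gives the pose at the moment of the call.
- manip.hand_in(): hands the job in, once; it reports no verdict.
Trained networks look in the newest picture that a camera, given by its name, has taken for a name from the list of things; names that differ only in an ending like _2 or _b are one class to them, and where a whole thing is asked for, a point or a joint stands for the part that bears it (a point fixed in the world has none). Each returns a list of dicts, best first, with "confidence" (0 to 1); they miss things now and then, are a little off and sometimes report something else, mostly with a low value. They report only what shows in the picture. A call takes as long as a camera call. They do not tell look-alikes from the thing itself.
- manip.regions_of(query, camera): "mask" (420x560 bool, what is visible of it) and "rect" ([left, top, right, bottom] in pixels, round what is visible of it).
- manip.pinpoint(query, camera): "pixel" ([row, column] in pixels: a listed point, or the origin of a listed thing).
The state is a dict: "clock": time; "joint_pos": joint angles; "joint_velocities": joint speeds; "tau": joint torques, N m; "position": TCP position; "ee_rot": TCP orientation; "ft_force": force on the tool from outside, world axes, zero at the start; "torque": the same for the moment, N m; "grip_width": opening from 0.0 (shut) to 1.0 (fully open).
Only numpy, scipy, OpenCV 4.12 (cv2) and the standard library are available. Lean on these libraries where they do the work, as an engineer would, in place of code of your own. Each camera call takes 0.05 s, during which the arm holds its last target.

## Task

The wax tin is stuck at the back of the wooden product stand, shut in by the spray can, the square bottle and the round bottle. Move all three out of the way onto the steel tray, then stand the tin in the round jar holder of the rubber mat, and only then put each of the three back on the stand in the very place where it stood. Set everything down upright without dropping it, and leave the two little oil bottles and the trimmer where they are.

Things in the scene. Friction and masses are not known exactly. Their poses are not given: they have to be found in the camera images.
- stand: Fixed wooden stand, 164 x 230 mm (own x, y); origin on the worktop. Flat base top at z 12 mm with flush cork pads, 54 mm wide, at x 22 (back) and -35 mm, y -62, 0, 62 mm; own +x = back, away from robot. Back board 58 mm high, inner face at x 64 mm; rims 6 mm over the base at x -85, y +-112. Tin: back middle pad; tall three, shuffled: other back pads and front middle; oils: front corners.
- tray: Fixed empty stainless steel tray, open on top, 290 mm (own x) by 150 mm (own y), walls 4 mm thick and 14 mm high, inner floor 4 mm above the worktop. Origin at the centre of its underside. It lies left or right of the stand (swapped with the mat from start to start). Room for the three pieces in a row along own x, 85 mm apart.
- jar_holder (a point): Centre of the round jar holder on the top face of the fixed black rubber mat, 4 mm above the worktop: a ring of 74 mm inner and 82 mm outer diameter, 5 mm high. The mat is 290 mm (own x) by 150 mm (own y); its centre lies 75 mm from the holder along own -x. Axes are the mat's, +x roughly away from the robot. Left or right of the stand.
- spray_can: White aerosol can with a grey band, upright: 50 mm diameter, shoulder from 98 to 112 mm, round white cap of 33 mm diameter from 112 mm to the top at 145 mm. About 0.18 kg. Origin at the centre of its underside, z up its axis. Can be carried by the cap.
- square_bottle: Green glass bottle of square section, upright: 46 x 46 mm, 80 mm tall, thin brass neck, square black cap 28 x 28 mm from 88 mm to the top at 120 mm, its faces parallel to own x and y. About 0.22 kg. Origin at the centre of its underside, z up. Its sides are roughly parallel to the stand's. Can be carried by the cap.
- round_bottle: Amber glass bottle, upright: 50 mm diameter to 66 mm height, sloping shoulder, round aluminium cap of 28 mm diameter from 100 mm to the top at 132 mm. About 0.2 kg. Origin at the centre of its underside, z up. Can be carried by the cap.
- wax_tin: Low round aluminium tin with a grey lid and a pale round label on top, 52 mm diameter, 46 mm tall, about 0.09 kg. Origin at the centre of its underside, z up.
- oil_a: Small amber dropper bottle, 30 mm diameter, 62 mm tall, on the stand's front pad at own y = +62 mm; loose, to be left alone. Origin at the centre of its underside.
- oil_b: The same kind of small amber dropper bottle, on the stand's front pad at own y = -62 mm; loose, to be left alone. Origin at the centre of its underside.
- trimmer: Gold hair trimmer with a black head, 135 mm long (own x), 38 mm wide, 28 mm high, lying across the end of the mat away from the jar holder; loose, to be left alone. Origin at its underside near the middle.
Things that resemble listed ones, but are neither listed nor needed, are in the scene too. Leave any blue look-alike of the square_bottle alone. Leave any purple look-alike of the round_bottle alone.

How it is judged:
On the way, in this order (a step that is already met when the one before it is completed fails the run):
1. the spray can, the square bottle and the round bottle all stand upright and released on the tray while the tin is still in its place (x of spray_can in the frame of tray between -0.125 and 0.125 m and y of spray_can in the frame of tray between -0.055 and 0.055 m and z of spray_can in the frame of tray between 0.001 and 0.008 m and angle between each of spray_can, square_bottle, round_bottle's own z axis and vertical below 0.1 rad and linear speed of each of spray_can, square_bottle, round_bottle below 0.02 m/s and contact force between the fingers and spray_can below 0.05 N and x of square_bottle in the frame of tray between -0.125 and 0.125 m and y of square_bottle in the frame of tray between -0.055 and 0.055 m and z of square_bottle in the frame of tray between 0.001 and 0.008 m and contact force between the fingers and square_bottle below 0.05 N and x of round_bottle in the frame of tray between -0.125 and 0.125 m and y of round_bottle in the frame of tray between -0.055 and 0.055 m and z of round_bottle in the frame of tray between 0.001 and 0.008 m and contact force between the fingers and round_bottle below 0.05 N and distance of wax_tin from where it was at the start of the episode below 0.02 m), for 0.2 s.
2. the wax tin stands released in the mat's jar holder while the three still stand on the tray (horizontal distance between wax_tin and jar_holder below 0.013 m and z of wax_tin in the frame of jar_holder between -0.003 and 0.004 m and angle between each of wax_tin, spray_can, square_bottle, round_bottle's own z axis and vertical below 0.1 rad and linear speed of each of wax_tin, spray_can, square_bottle, round_bottle below 0.02 m/s and contact force between the fingers and wax_tin below 0.05 N and x of spray_can in the frame of tray between -0.125 and 0.125 m and y of spray_can in the frame of tray between -0.055 and 0.055 m and z of spray_can in the frame of tray between 0.001 and 0.008 m and contact force between the fingers and spray_can below 0.05 N and x of square_bottle in the frame of tray between -0.125 and 0.125 m and y of square_bottle in the frame of tray between -0.055 and 0.055 m and z of square_bottle in the frame of tray between 0.001 and 0.008 m and contact force between the fingers and square_bottle below 0.05 N and x of round_bottle in the frame of tray between -0.125 and 0.125 m and y of round_bottle in the frame of tray between -0.055 and 0.055 m and z of round_bottle in the frame of tray between 0.001 and 0.008 m and contact force between the fingers and round_bottle below 0.05 N), for 0.2 s.
At the end, for the whole second after the job is handed in: The wax tin stands upright, released and at rest flat inside the ring of the mat's jar holder (within 13 mm of its centre); the spray can, the square bottle and the round bottle stand upright, released and at rest on the stand, each within 15 mm of the place where it stood at the start (horizontal distance between wax_tin and jar_holder below 0.013 m and z of wax_tin in the frame of jar_holder between -0.003 and 0.004 m and angle between each of wax_tin, spray_can, square_bottle, round_bottle's own z axis and vertical below 0.1 rad and linear speed of each of wax_tin, spray_can, square_bottle, round_bottle below 0.02 m/s and contact force between the fingers and wax_tin below 0.05 N and distance of each of spray_can, square_bottle, round_bottle from where it was at the start of the episode below 0.015 m and contact force between the fingers and spray_can below 0.05 N and contact force between the fingers and square_bottle below 0.05 N and contact force between the fingers and round_bottle below 0.05 N); the robot touches nothing.
It fails at once if the spray can, a bottle or the tin is knocked over (angle between any of spray_can, square_bottle, round_bottle, wax_tin's own z axis and vertical above 0.8 rad).
It fails at once if the spray can, a bottle or the tin is dropped (falls freely by more than about 2 cm) ((linear speed of spray_can above 0.65 m/s and contact force between the fingers and spray_can below 0.01 N) or (linear speed of square_bottle above 0.65 m/s and contact force between the fingers and square_bottle below 0.01 N) or (linear speed of round_bottle above 0.65 m/s and contact force between the fingers and round_bottle below 0.01 N) or (linear speed of wax_tin above 0.65 m/s and contact force between the fingers and wax_tin below 0.01 N)).
It fails at once if an oil bottle is shifted by more than 2 cm or tipped (distance of any of oil_a, oil_b from where it was at the start of the episode above 0.02 m or angle between any of oil_a, oil_b's own z axis and vertical above 0.5 rad).
It fails at once if the trimmer is shifted by more than 2 cm or tipped (distance of trimmer from where it was at the start of the episode above 0.02 m or angle between trimmer's own z axis and vertical above 0.5 rad).
It also fails if it takes over 147 s, if anything falls off the work surface, if the arm or the gripper's body presses on something with over 40 N, if the wrist force passes 120 N, or if a joint passes its speed limit or range.

## Working session

There is one attempt and no reset: what is moved stays moved. The work goes in short steps, Python scripts to look and compute and a tool call to move; the robot and the scene stay as the last step left them, time stands still between calls to the robot, and variables do not carry over. Pictures are saved under pics/ and viewed, and the job is handed in when it is done.

Besides the shell and the picture viewer there is one more tool, called after ">>>" as name(argument=value, ...) on one line, values as JSON. arm_command: Moves the arm, as the interface text tells. Its arguments: {"type":"object","properties":{"moves":{"type":"array","items":{"type":"array","items":{"type":"array","items":{"type":"number"}}}},"force":{"type":"number"}},"required":["moves"]}

```bash
mkdir -p pics
python3 - <<'E'
from workcell import manip
import cv2,numpy as np
o=manip.get_obs()
print(o)
for c in ["scene","top","wrist"]:
    im=manip.camera(c); cv2.imwrite(f"pics/{c}0.png",im[:,:,::-1]); print(c,manip.camera_info(c))
E
```

```text
{'clock': 0.0, 'joint_pos': array([-1.15661498,  0.33286121, -0.06467112,  1.46097281,  0.02158543,
        1.34993776, -0.0885002 ]), 'joint_velocities': array([-9.82877468e-04,  5.97207293e-04, -8.36418162e-04,  2.80619392e-05,
        2.19787723e-03,  9.33911992e-04,  1.64295840e-03]), 'tau': array([-1.38629268e-03, -6.25450659e+01,  4.83483437e-02, -3.91611779e+01,
        1.61100720e-02,  9.87105654e-03,  6.70662326e-08]), 'position': array([0.26427961, 0.56605007, 0.30310742]), 'ee_rot': array([ 0.15268702,  0.69040063, -0.15372096,  0.6902199 ]), 'ft_force': array([ 0.23713527,  0.64683517, -0.48143667]), 'torque': array([-0.02567575, -0.06281426, -0.00711972]), 'grip_width': 1.0028169624756342}
scene {'vfov': 42.708859028606774, 'cx': 280.86480773202925, 'cy': 204.85297463090185, 'dist_coeffs': array([-0.09129601,  0.        ,  0.        ,  0.        ,  0.        ]), 'pose': array([[-0.7580606 ,  0.4814884 , -0.43990117,  1.10520026],
       [ 0.65213444,  0.56793627, -0.50216439,  0.59109033],
       [ 0.0080495 , -0.66754574, -0.74452528,  0.94927756],
       [ 0.        , 
[... 288 characters left out ...]
   [-0.99954265, -0.01711787, -0.02492911,  0.01432885],
       [ 0.02739341, -0.16334194, -0.98618914,  1.03572266],
       [ 0.        ,  0.        ,  0.        ,  1.        ]])}
wrist {'vfov': 63.14382259835423, 'cx': 277.16746510140945, 'cy': 206.69310363654373, 'dist_coeffs': array([0.02789875, 0.        , 0.        , 0.        , 0.        ]), 'pose': array([[ 4.22598723e-01,  8.56187082e-01,  2.97244006e-01,
         1.87323122e-01],
       [ 9.06316862e-01, -3.99132376e-01, -1.38863573e-01,
         6.01347768e-01],
       [-2.53490890e-04,  3.28080823e-01, -9.44649622e-01,
         3.72460791e-01],
       [ 0.00000000e+00,  0.00000000e+00,  0.00000000e+00,
         1.00000000e+00]])}
```

View pics/scene0.png

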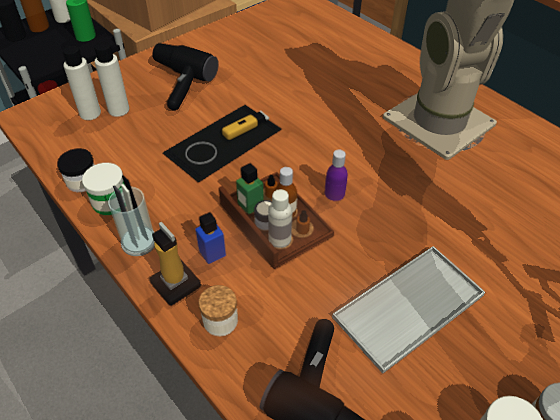

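View pics/top0.png

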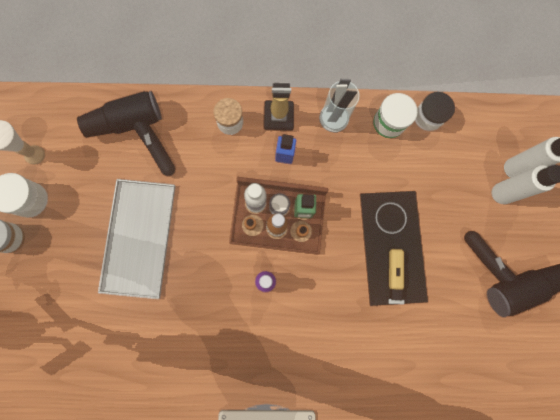

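View pics/wrist0.png

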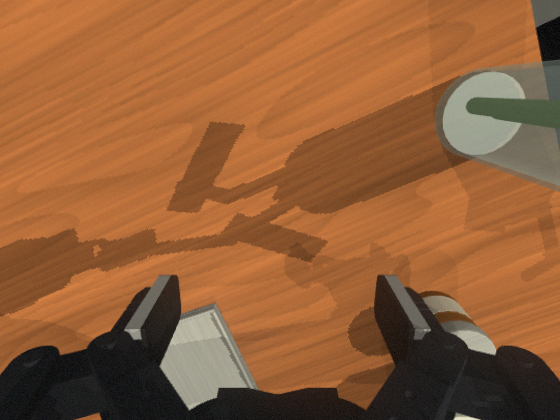

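```bash
cat > h.py <<'E'
from workcell import manip
import cv2,numpy as np
from scipy.spatial.transform import Rotation as R
def K(c):
    i=manip.camera_info(c); f=210/np.tan(np.radians(i["vfov"]/2))
    return np.array([[f,0,i["cx"]],[0,f,i["cy"]],[0,0,1]]),i["dist_coeffs"],i["pose"]
def ray(c,u,v,k=None):
    k=k or K(c); p=cv2.undistortPoints(np.array([[[u,v]]],float),k[0],k[1])[0,0]
    return k[2][:3,3], k[2][:3,:3]@np.array([p[0],p[1],1])
def atz(c,u,v,z,k=None):
    o,d=ray(c,u,v,k); return o+d*(z-o[2])/d[2]
def proj(c,P,k=None):
    k=k or K(c); T=np.linalg.inv(k[2]); P=np.atleast_2d(P)
    return cv2.projectPoints(P@T[:3,:3].T+T[:3,3],np.zeros(3),np.zeros(3),k[0],k[1])[0][:,0]
def st():
    o=manip.get_obs(); r=R.from_quat(o["ee_rot"]).as_matrix()
    print("t%.2f"%o["clock"],"tcp",o["position"].round(4),"x",r[:,0].round(3),"y",r[:,1].round(3),"z",r[:,2].round(3),"w%.3f"%o["grip_width"],"F",o["ft_force"].round(1))
    return o,r
def go(target):
    o,r=st(); d=r.T@(np.array(target)-o["position"]); print("tool shift units",(d/0.025).round(2)); return d/0.025
E
python3 - <<'E'
from h import *
st()
Z={"spray_can":.012,"square_bottle":.012,"round_bottle":.012,"wax_tin":.012,"oil_a":.012,"tray":0,"jar_holder":.004,"stand":0,"trimmer":.004}
for c in ["top","scene"]:
  manip.camera(c)
  for n,z in Z.items():
    for d in manip.pinpoint(n,c)[:4]:
      r,u=d["pixel"]; print(c,n,"%.2f"%d["confidence"],np.round([u,r],1),atz(c,u,r,z)[:2].round(4))
E
```

```text
t0.15 tcp [0.2643 0.5661 0.3033] x [-0.    -0.001 -1.   ] y [ 0.423  0.906 -0.001] z [ 0.906 -0.423  0.   ] w0.999 F [ 0.3 -0.2  0.3]
top spray_can 0.70 [257.1 199.9] [0.6258 0.0345]
top square_bottle 0.97 [287.4 156. ] [ 0.7447 -0.0427]
top square_bottle 0.93 [302.2 208.5] [ 0.6054 -0.0818]
top square_bottle 0.73 [255.9 201.1] [0.6226 0.0375]
top round_bottle 0.85 [276.4 228.4] [ 0.5528 -0.0161]
top round_bottle 0.68 [266.8 283.2] [0.4149 0.0061]
top wax_tin 0.64 [276.5 209.9] [ 0.6006 -0.0158]
top oil_a 0.61 [301.3 232.6] [ 0.5431 -0.0796]
top oil_a 0.53 [249.8 223.6] [0.564  0.0518]
top tray 0.84 [142.4 238.6] [0.5225 0.3249]
top jar_holder 0.94 [392.4 217.7] [ 0.5867 -0.318 ]
top stand 0.78 [277. 214.] [ 0.5919 -0.0175]
top trimmer 0.63 [393.5 272.7] [ 0.4449 -0.3161]
top trimmer 0.16 [391.9 217.9] [ 0.5862 -0.3167]
scene spray_can 0.71 [283.  237.3] [0.611  0.0355]
scene spray_can 0.64 [200.  152.9] [ 0.593  -0.3114]
scene square_bottle 0.76 [249.9 205.6] [ 0.6082 -0.0862]
scene square_bottle 0.72 [211.9 252.1] [ 0.7558 -0.0335]
scene round_bottle 0.96 [333.  188.9] [0.4217 0.0011]
scene round_bottle 0.92 [286.9 212.6] [ 0.5565 -0.0138]
scene wax_tin 0.57 [269.  220.2] [ 0.6028 -0.0229]
scene wax_tin 0.23 [249.  205.3] [ 0.6092 -0.0883]
scene oil_a 0.62 [270.3 190.6] [ 0.5408 -0.0923]
scene oil_a 0.54 [305.3 230.4] [0.5598 0.053 ]
scene tray 0.75 [407.2 305.8] [0.528  0.3292]
scene jar_holder 0.86 [204.1 153.2] [ 0.5812 -0.3113]
scene stand 0.94 [273.1 219.8] [ 0.5884 -0.0256]
scene stand 0.31 [409.5 305.9] [0.5246 0.3324]
scene trimmer 0.92 [241.5 128.4] [ 0.4464 -0.3269]
scene trimmer 0.71 [272.7 219.4] [ 0.5905 -0.0245]
scene trimmer 0.38 [285.7 212.2] [ 0.5531 -0.0217]
```

Run:
```python
import cv2
im=cv2.imread("pics/top0.png"); cv2.imwrite("pics/topz.png",cv2.resize(im[165:265,220:340],None,fx=6,fy=6,interpolation=cv2.INTER_CUBIC))
cv2.imwrite("pics/topl.png",cv2.resize(im[160:320,85:200],None,fx=3.7,fy=3.7,interpolation=cv2.INTER_CUBIC))
cv2.imwrite("pics/topr.png",cv2.resize(im[175:315,340:450],None,fx=4,fy=4,interpolation=cv2.INTER_CUBIC))
```

```text
(no output)
```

View pics/topz.png

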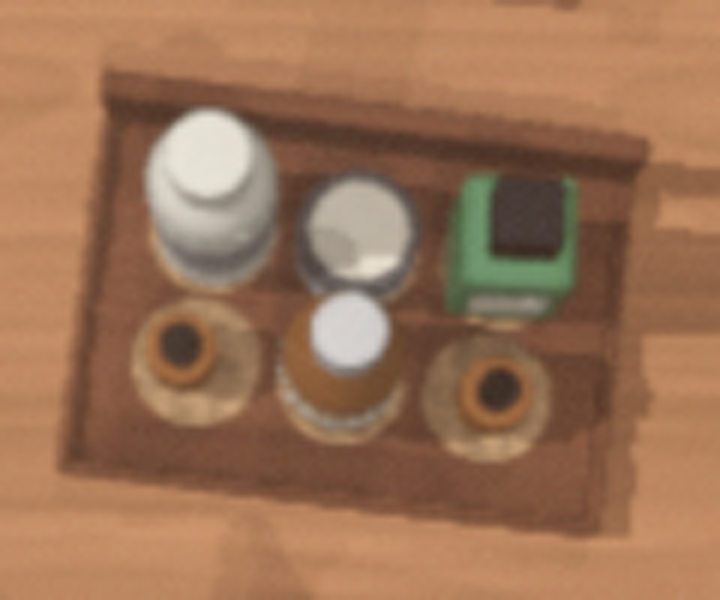

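View pics/topl.png

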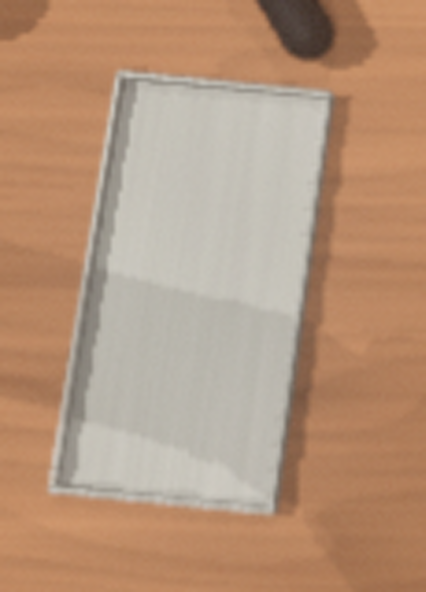

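View pics/topr.png

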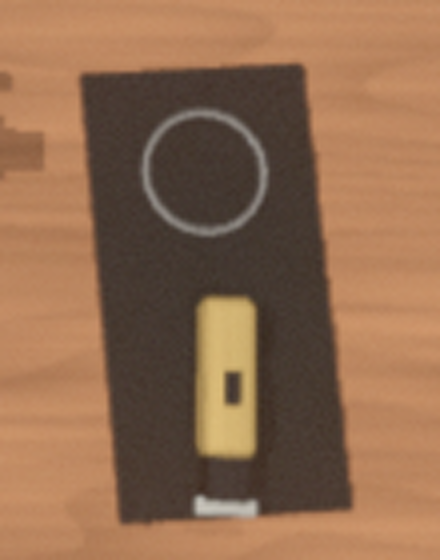

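```bash
python3 - <<'E'
from h import *
def f(n,x,y,z,ox,oy,s):
    p=atz("top",ox+(x+.5)/s-.5,oy+(y+.5)/s-.5,z); print(n,p[:2].round(4)); return p
z=lambda n,x,y,h:f(n,x,y,h,220,165,6)
z("can",210,155,.157);z("round",350,329,.144);z("sq",530,205,.132);z("tin",360,228,.058)
z("oila",181,345,.074);z("oilb",499,388,.074)
a=z("FL",62,470,.018);b=z("FR",597,533,.018);print(np.linalg.norm(a-b),np.degrees(np.arctan2((a-b)[0],(a-b)[1])))
l=lambda n,x,y,h:f(n,x,y,h,85,160,3.7)
c=[l("t",118,73,.014),l("t",330,93,.014),l("t",274,512,.014),l("t",51,490,.014)];print("tray",np.mean(c,0))
print([np.linalg.norm(c[i]-c[i-1]) for i in range(4)],(c[0]-c[3]),(c[1]-c[2]))
r=lambda n,x,y,h:f(n,x,y,h,340,175,4)
r("ring",205,172,.009)
c=[r("m",81,75,.004),r("m",303,66,.004),r("m",352,508,.004),r("m",121,521,.004)];print("mat",np.mean(c,0),(c[0]-c[3]),(c[1]-c[2]))
c=np.mean(c,0)
v=(np.array([.0]))
E
python3 - <<'E'
import cv2
im=cv2.imread("pics/scene0.png"); cv2.imwrite("pics/sz.png",cv2.resize(im[150:270,210:340],None,fx=5,fy=5,interpolation=cv2.INTER_CUBIC))
E
```

```text
can [0.6182 0.0376]
round [ 0.5561 -0.0153]
sq [ 0.6067 -0.0836]
tin [ 0.6109 -0.0218]
oila [0.5591 0.0497]
oilb [ 0.5439 -0.0774]
FL [0.5134 0.1003]
FR [ 0.4904 -0.124 ]
0.22545647273949024 5.856391197228494
t [0.6728 0.3973]
t [0.6612 0.2493]
t [0.3752 0.2715]
t [0.3872 0.4204]
tray [0.52413663 0.33461628 0.014     ]
[np.float64(0.28653745412112774), np.float64(0.1484475736304071), np.float64(0.28685232356182455), np.float64(0.14945350305168603)] [ 0.28560121 -0.02314435  0.        ] [ 0.28599458 -0.02216653  0.        ]
ring [ 0.5861 -0.3124]
m [ 0.6498 -0.234 ]
m [ 0.6588 -0.382 ]
m [ 0.3733 -0.4012]
m [ 0.3642 -0.2534]
mat [ 0.51150843 -0.31767713  0.004     ] [0.28563482 0.01941282 0.        ] [0.28545719 0.01923955 0.        ]
```

View pics/sz.png

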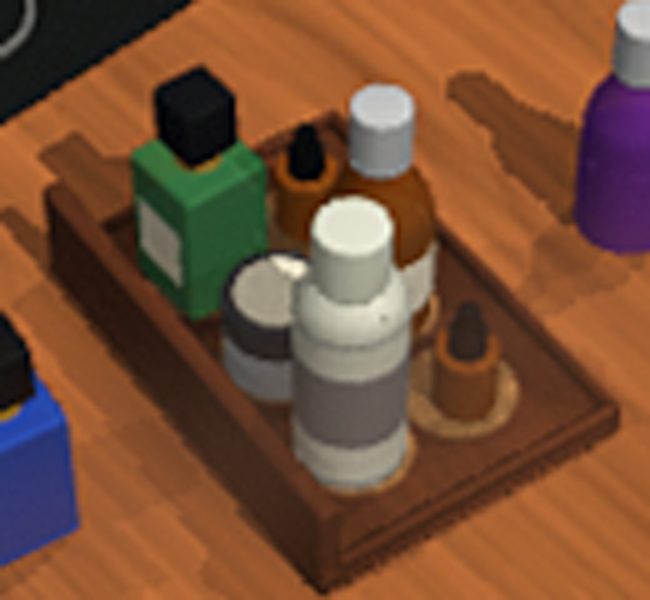

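Run:
```python
from h import *
def z(n,x,y,h):
    p=atz("scene",210+(x+.5)/5-.5,150+(y+.5)/5-.5,h); print(n,p[:2].round(4)); return p
z("can",352,221,.157);z("round",382,106,.144);z("sq",196,95,.132)
a=np.radians(-5.86); ex=np.array([np.cos(a),np.sin(a)]); ey=np.array([-ex[1],ex[0]])
# stand origin from tops
o=np.mean([np.array(p)-ex*x-ey*y for p,x,y in [((.6182,.0376),.022,.062),((.5561,-.0153),-.035,0),((.6067,-.0836),.022,-.062),((.6109,-.0218),.022,0),((.5591,.0497),-.035,.062),((.5439,-.0774),-.035,-.062)]],0)
print("origin",o)
for x,y in [(22,62),(22,0),(22,-62),(-35,62),(-35,0),(-35,-62)]: print(x,y,(o+ex*x/1e3+ey*y/1e3).round(4))
go([.6182,.0376,.30])
```

```text
can [0.6189 0.0329]
round [ 0.5573 -0.019 ]
sq [ 0.6064 -0.0856]
origin [ 0.58894937 -0.0191303 ]
22 62 [0.6172 0.0403]
22 0 [ 0.6108 -0.0214]
22 -62 [ 0.6045 -0.0831]
-35 62 [0.5605 0.0461]
-35 0 [ 0.5541 -0.0156]
-35 -62 [ 0.5478 -0.0772]
t1.15 tcp [0.2644 0.5663 0.3039] x [ 0.  0. -1.] y [0.423 0.906 0.   ] z [ 0.906 -0.423 -0.   ] w1.002 F [-0.  -0.   0.1]
tool shift units [  0.16 -13.18  21.77]
```

>>> arm_command(moves=[[[0.3,0,0,0,-6.4],[0.3,0,0,0,-6.4],[0.3,0,0,0,-6.3],[0.3,0,0,0,0]]], force=45)

```text
clock: 1.48
position: [0.2644, 0.5663, 0.3039]
ee_rot: [0.035, 0.706, -0.035, 0.706]
ft_force: [-0.1, 0.3, -0.2]
grip_width: 0.7
```

Run:
```python
from h import *
go([.6185,.036,.28]); print(manip.get_obs()["joint_pos"].round(2))
```

```text
t1.48 tcp [0.2644 0.5663 0.3039] x [-0.  0. -1.] y [0.098 0.995 0.   ] z [ 0.995 -0.098 -0.   ] w0.700 F [-0.1  0.3 -0.2]
tool shift units [  0.95 -19.72  16.18]
[-1.12  0.33 -0.11  1.46  0.04  1.35  0.24]
```

>>> arm_command(moves=[[[0.3,0,-0.4,0.33,0],[0.3,0,-0.8,0.66,0],[0.3,0,-0.9,0.74,0],[0.3,0,-0.9,0.74,0],[0.3,0,-0.9,0.74,0],[0.3,0,-0.9,0.74,0],[0.3,0,-0.9,0.74,0],[0.3,0,-0.9,0.74,0],[0.3,0,-0.9,0.74,0],[0.3,0,-0.9,0.74,0],[0.3,0,-0.9,0.74,0],[0.3,0,-0.9,0.74,0]]])

```text
clock: 2.48
position: [0.4475, 0.2886, 0.3041]
ee_rot: [0.039, 0.706, -0.038, 0.706]
ft_force: [0.7, 1.1, -0.3]
grip_width: 0.702
```

>>> arm_command(moves=[[[0.3,0.1,-0.9,0.74,0],[0.3,0.1,-0.9,0.74,0],[0.3,0.1,-0.9,0.74,0],[0.3,0.1,-0.9,0.74,0],[0.3,0.1,-0.9,0.74,0],[0.3,0.1,-0.9,0.74,0],[0.3,0.1,-0.9,0.74,0],[0.3,0.1,-0.9,0.74,0],[0.3,0.1,-0.9,0.74,0],[0.3,0.0,-0.9,0.75,0],[0.3,0,-0.52,0.4,0],[0.3,0,0,0,0]]])

```text
clock: 3.48
position: [0.6172, 0.0284, 0.2813]
ee_rot: [0.039, 0.706, -0.041, 0.706]
ft_force: [-0.6, -1.0, 0.1]
grip_width: 0.704
```

Run:
```python
from h import *
go([.6185,.036,.197]); 
im=manip.camera("wrist"); cv2.imwrite("pics/w1.png",im[:,:,::-1])
```

```text
t3.48 tcp [0.6172 0.0284 0.2813] x [ 0.    -0.002 -1.   ] y [ 0.114  0.994 -0.002] z [ 0.994 -0.114  0.001] w0.704 F [-0.6 -1.   0.1]
tool shift units [3.37 0.31 0.02]
```

View pics/w1.png

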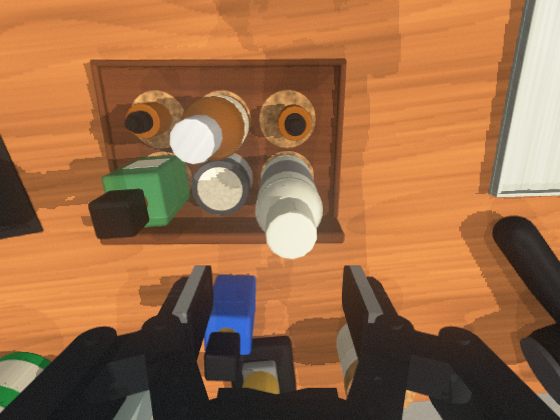

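Run:
```python
from h import *
for n,u,v,z in [("can",290,238,.157),("round",196,140,.144),("sq",116,215,.132),("tin",221,187,.058),("FR",93,60,.018),("FL",345,60,.018)]: print(n,atz("wrist",u,v,z).round(4))
```

```text
can [0.6201 0.0379 0.157 ]
round [ 0.5561 -0.0118  0.144 ]
sq [ 0.6014 -0.078   0.132 ]
tin [ 0.6092 -0.0191  0.058 ]
FR [ 0.492  -0.1202  0.018 ]
FL [0.516  0.1023 0.018 ]
```

>>> arm_command(moves=[[[0.3,0.3,0.33,0.05,0],[0.3,0.6,0,0,0],[0.3,0.7,0,0,0],[0.3,0.7,0,0,0],[0.3,0.6,0,0,0],[0.3,0.37,0,0,0],[0.3,0.1,0,0,0],[0.3,0,0,0,0]]])

```text
clock: 4.2
position: [0.6179, 0.0432, 0.1966]
ee_rot: [0.036, 0.707, -0.036, 0.706]
ft_force: [0.4, 0.1, 0.4]
grip_width: 0.698
```

>>> arm_command(moves=[[[0.5,0,0,0,0],[0.7,0,0,0,0],[0.9,0,0,0,0],[1,0,0,0,0],[1,0,0,0,0],[1,0,0,0,0],[1,0,0,0,0]]])

```text
clock: 4.78
position: [0.619, 0.0421, 0.1982]
ee_rot: [0.037, 0.705, -0.037, 0.707]
ft_force: [-0.1, -0.9, 5.5]
grip_width: 0.378
```

Run:
```python
from h import *
st(); 
im=manip.camera("scene"); cv2.imwrite("pics/s1.png",im[:,:,::-1])
```

```text
t4.78 tcp [0.619  0.0421 0.1982] x [ 0.002  0.    -1.   ] y [0.104 0.995 0.001] z [ 0.995 -0.104  0.002] w0.378 F [-0.1 -0.9  5.5]
```

View pics/s1.png

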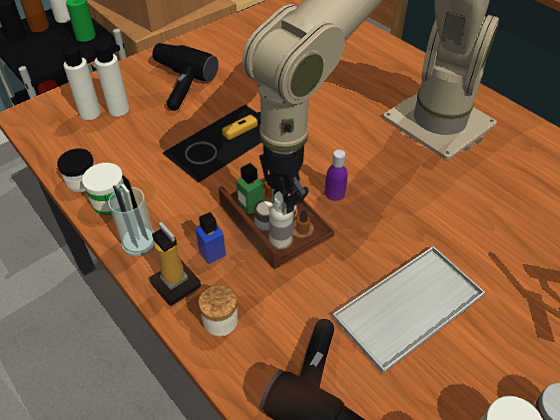

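Run:
```python
import cv2,numpy as np
a=cv2.imread("pics/scene0.png");b=cv2.imread("pics/s1.png")
f=lambda i:cv2.resize(i[190:260,255:320],None,fx=6,fy=6,interpolation=cv2.INTER_CUBIC)
cv2.imwrite("pics/cmp1.png",np.hstack([f(a),f(b)]))
T=cv2.cvtColor(a,6)[222:250,268:294]; s=cv2.cvtColor(b,6)[214:258,260:302]
r=cv2.matchTemplate(s,T,cv2.TM_CCOEFF_NORMED);print(cv2.minMaxLoc(r)); print(r[6:12,5:12].round(3))
```

```text
(-0.18151290714740753, 0.9494117498397827, (16, 16), (8, 9))
[[0.442 0.503 0.567 0.6   0.589 0.556 0.505]
 [0.57  0.648 0.729 0.774 0.756 0.7   0.624]
 [0.674 0.761 0.857 0.921 0.903 0.821 0.713]
 [0.714 0.797 0.887 0.949 0.932 0.842 0.721]
 [0.692 0.755 0.812 0.842 0.817 0.742 0.64 ]
 [0.612 0.647 0.67  0.668 0.631 0.571 0.496]]
```

View pics/cmp1.png

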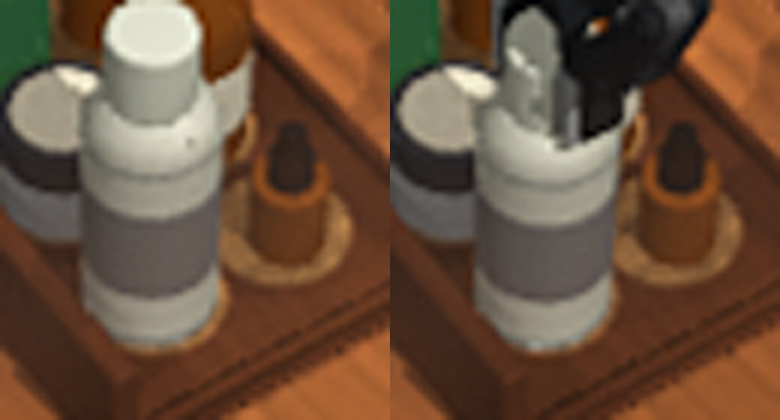

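>>> arm_command(moves=[[[1,-0.2,0,0,0],[1,-0.5,0,0,0],[1,-0.8,0,0,0],[1,-0.8,0,0,0],[1,-0.6,0.3,0,0],[1,-0.3,0.6,-0.1,0],[1,0,0.8,-0.15,0],[1,0,0.9,-0.15,0],[1,0,0.9,-0.15,0],[1,0,0.9,-0.15,0],[1,0,0.9,-0.15,0],[1,0,0.9,-0.15,0]]])

```text
clock: 5.83
position: [0.6092, 0.2002, 0.278]
ee_rot: [0.037, 0.706, -0.036, 0.706]
ft_force: [0.8, 0.3, -1.5]
grip_width: 0.382
```

>>> arm_command(moves=[[[1,0,0.9,-0.15,0],[1,0,0.9,-0.15,0],[1,0,0.9,-0.15,0],[1,0,0.9,-0.15,0],[1,0,0.8,-0.15,0],[1,0,0.5,-0.1,0],[1,0,0.2,-0.05,0],[1,0,0,0,0],[1,0,0,0,0]]])

```text
clock: 6.58
position: [0.6007, 0.3269, 0.2773]
ee_rot: [0.037, 0.706, -0.037, 0.706]
ft_force: [0.3, -0.9, -0.9]
grip_width: 0.38
```

Run:
```python
from h import *
go([.604,.328,.190]); 
im=manip.camera("scene"); cv2.imwrite("pics/s2.png",im[:,:,::-1])
```

```text
t6.58 tcp [0.6007 0.3269 0.2773] x [ 0.    -0.001 -1.   ] y [ 0.104  0.995 -0.001] z [ 0.995 -0.104  0.   ] w0.380 F [ 0.3 -0.9 -0.9]
tool shift units [3.49 0.06 0.13]
```

View pics/s2.png

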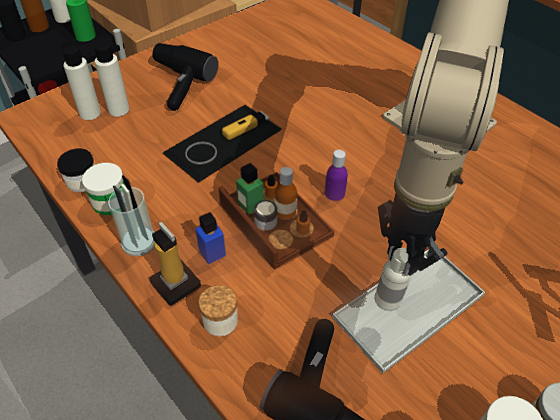

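>>> arm_command(moves=[[[1,0.3,0.06,0.13,0],[1,0.6,0,0,0],[1,0.7,0,0,0],[1,0.7,0,0,0],[1,0.6,0,0,0],[1,0.3,0,0,0],[1,0.15,0,0,0],[1,0.06,0,0,0],[1,0,0,0,0],[1,0,0,0,0]]])

```text
clock: 7.47
position: [0.6042, 0.3294, 0.193]
ee_rot: [0.037, 0.706, -0.036, 0.707]
ft_force: [1.2, -0.3, -1.3]
grip_width: 0.378
```

>>> arm_command(moves=[[[1,0.06,0,0,0],[1,0.05,0,0,0],[1,0,0,0,0]]])

```text
clock: 7.72
position: [0.6043, 0.3294, 0.1903]
ee_rot: [0.037, 0.706, -0.036, 0.707]
ft_force: [-0.4, 0.2, 2.5]
grip_width: 0.378
```

>>> arm_command(moves=[[[0.85,0,0,0,0],[0.6,0,0,0,0],[0.35,0,0,0,0],[0.3,0,0,0,0],[0.3,-0.3,0,0,0],[0.3,-0.7,0,0,0],[0.3,-0.9,0,0,0],[0.3,-0.9,0,0,0],[0.3,-0.5,-0.3,0,0],[0.3,-0.2,-0.7,0,0],[0.3,0,-0.9,0,0],[0.3,0,-0.9,0,0]]])

```text
clock: 8.72
position: [0.5961, 0.2573, 0.2762]
ee_rot: [0.036, 0.706, -0.037, 0.706]
ft_force: [0.4, -0.4, -1.2]
grip_width: 0.699
```

Run:
```python
from h import *
im=manip.camera("scene"); cv2.imwrite("pics/s3.png",im[:,:,::-1])
go([.5563,-.015,.27]);
```

```text
t8.77 tcp [0.597  0.2512 0.2763] x [-0.    -0.004 -1.   ] y [ 0.109  0.994 -0.004] z [ 0.994 -0.109  0.   ] w0.702 F [ 3.3 -4.3  0.2]
tool shift units [  0.29 -10.76  -0.45]
```

View pics/s3.png

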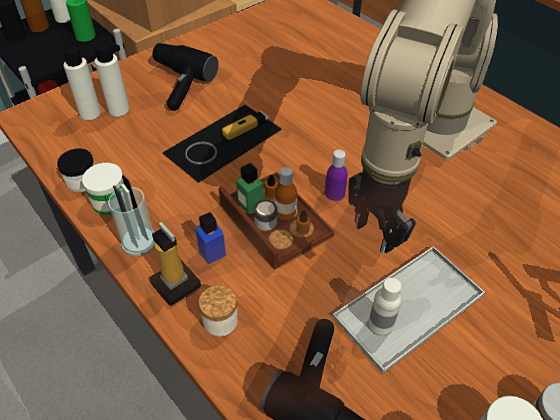

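>>> arm_command(moves=[[[0.3,0,-0.9,-0.04,0],[0.3,0,-0.9,-0.04,0],[0.3,0,-0.9,-0.04,0],[0.3,0,-0.9,-0.04,0],[0.3,0,-0.9,-0.04,0],[0.3,0,-0.9,-0.04,0],[0.3,0,-0.9,-0.04,0],[0.3,0,-0.9,-0.04,0],[0.3,0,-0.9,-0.04,0],[0.3,0,-0.9,-0.04,0],[0.3,0,-0.9,0,0],[0.3,0,-0.6,0,0]]])

```text
clock: 9.77
position: [0.558, -0.0044, 0.2759]
ee_rot: [0.037, 0.707, -0.038, 0.706]
ft_force: [-1.4, -0.4, 0.5]
grip_width: 0.7
```

>>> arm_command(moves=[[[0.3,0,-0.3,0,0],[0.3,0,0,0,0],[0.3,0,0,0,0],[0.3,0,0,0,0]]])

```text
clock: 10.1
position: [0.5585, -0.0067, 0.2763]
ee_rot: [0.036, 0.706, -0.036, 0.706]
ft_force: [0.7, -0.1, -0.5]
grip_width: 0.7
```

Run:
```python
from h import *
go([.5563,-.015,.183]); 
im=manip.camera("wrist"); cv2.imwrite("pics/w2.png",im[:,:,::-1])
```

```text
t10.10 tcp [ 0.5585 -0.0067  0.2763] x [-0.     0.001 -1.   ] y [0.102 0.995 0.   ] z [ 0.995 -0.102 -0.001] w0.700 F [ 0.7 -0.1 -0.5]
tool shift units [ 3.73 -0.34 -0.05]
```

View pics/w2.png

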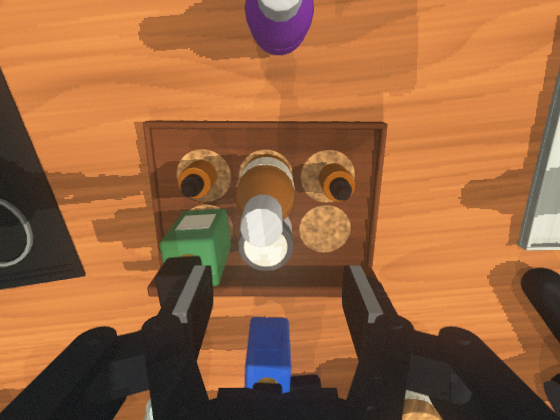

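Run:
```python
from h import *
st()
for n,u,v,z in [("round",262,218,.144),("sqglass top c",196,240,.092),("tin",266,239,.058),("canpad",325,228,.012),("tinpadok",0,0,.0)]: print(n,atz("wrist",u,v,z).round(4))
```

```text
t10.15 tcp [ 0.5586 -0.0065  0.2764] x [-0.  0. -1.] y [0.101 0.995 0.   ] z [ 0.995 -0.101 -0.   ] w0.699 F [-0.4 -0.1  0.2]
round [ 0.5503 -0.0158  0.144 ]
sqglass top c [ 0.5835 -0.0756  0.092 ]
tin [ 0.6037 -0.0218  0.058 ]
canpad [0.6181 0.0378 0.012 ]
tinpadok [ 0.381  -0.2298  0.    ]
```

>>> arm_command(moves=[[[0.3,0.3,-0.36,-0.08,0],[0.3,0.6,0,0,0],[0.3,0.7,0,0,0],[0.3,0.7,0,0,0],[0.3,0.7,0,0,0],[0.3,0.5,0,0,0],[0.3,0.2,0,0,0],[0.3,0,0,0,0],[0.3,0,0,0,0]]])

```text
clock: 10.9
position: [0.5558, -0.0166, 0.1843]
ee_rot: [0.036, 0.706, -0.036, 0.706]
ft_force: [0.4, 0.6, 0.8]
grip_width: 0.704
```

>>> arm_command(moves=[[[0.45,0,0,0,0],[0.55,0,0,0,0],[0.65,0,0,0,0],[0.75,0,0,0,0],[1,0,0,0,0],[1,0,0,0,0],[1,0,0,0,0],[1,0,0,0,0]]])

```text
clock: 11.57
position: [0.5562, -0.0167, 0.185]
ee_rot: [0.037, 0.706, -0.036, 0.707]
ft_force: [-1.3, -0.3, 6.4]
grip_width: 0.313
```

Run:
```python
from h import *
st(); 
im=manip.camera("scene"); cv2.imwrite("pics/s4.png",im[:,:,::-1])
a=cv2.imread("pics/s3.png");b=cv2.imread("pics/s4.png")
f=lambda i:cv2.resize(i[160:250,240:330],None,fx=4.4,fy=4.4,interpolation=cv2.INTER_CUBIC)
cv2.imwrite("pics/cmp2.png",np.hstack([f(a),f(b)]))
```

```text
t11.57 tcp [ 0.5562 -0.0167  0.185 ] x [ 0.001  0.    -1.   ] y [0.103 0.995 0.   ] z [ 0.995 -0.103  0.001] w0.313 F [-1.3 -0.3  6.4]
```

View pics/cmp2.png

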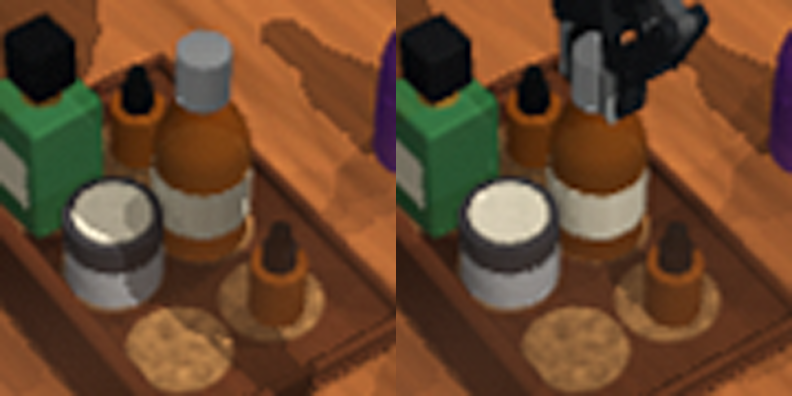

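>>> arm_command(moves=[[[1,-0.2,0,0,0],[1,-0.5,0,0,0],[1,-0.8,0,0,0],[1,-0.8,0,0,0],[1,-0.8,0,0,0],[1,-0.6,0.2,0,0],[1,-0.3,0.5,-0.1,0],[1,0,0.8,-0.17,0],[1,0,0.9,-0.18,0],[1,0,0.9,-0.18,0],[1,0,0.9,-0.18,0],[1,0,0.9,-0.18,0]]])

```text
clock: 12.62
position: [0.5438, 0.1138, 0.284]
ee_rot: [0.037, 0.706, -0.037, 0.706]
ft_force: [0.3, -0.5, -1.7]
grip_width: 0.316
```

>>> arm_command(moves=[[[1,0,0.9,-0.18,0],[1,0,0.9,-0.18,0],[1,0,0.9,-0.18,0],[1,0,0.9,-0.18,0],[1,0,0.9,-0.18,0],[1,0,0.9,-0.18,0],[1,0,0.9,-0.18,0],[1,0,0.9,-0.18,0],[1,0,0.8,-0.17,0],[1,0,0.5,-0.1,0],[1,0,0.2,-0.05,0],[1,0,0,0,0]]])

```text
clock: 13.62
position: [0.5225, 0.3344, 0.2838]
ee_rot: [0.036, 0.706, -0.036, 0.706]
ft_force: [0.5, -0.9, -2.5]
grip_width: 0.313
```

Run:
```python
from h import *
go([.524,.334,.177]); 
im=manip.camera("scene"); cv2.imwrite("pics/s5.png",im[:,:,::-1])
```

```text
t13.62 tcp [0.5225 0.3344 0.2838] x [-0.001 -0.    -1.   ] y [ 0.102  0.995 -0.   ] z [ 0.995 -0.102 -0.001] w0.313 F [ 0.5 -0.9 -2.5]
tool shift units [ 4.27 -0.01  0.06]
```

View pics/s5.png

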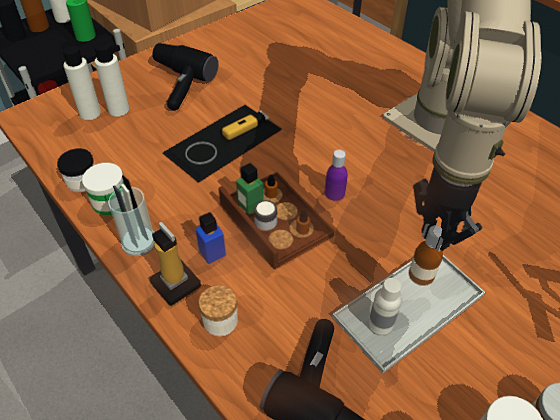

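>>> arm_command(moves=[[[1,0.3,0,0,0],[1,0.6,0,0,0],[1,0.8,0,0,0],[1,0.8,0,0,0],[1,0.8,0,0,0],[1,0.5,0,0,0],[1,0.25,0,0,0],[1,0.1,0,0,0],[1,0.04,0,0,0],[1,0,0,0,0]]])

```text
clock: 14.5
position: [0.5235, 0.3337, 0.1803]
ee_rot: [0.037, 0.706, -0.036, 0.707]
ft_force: [-0.2, 0.6, -1.7]
grip_width: 0.312
```

>>> arm_command(moves=[[[1,0.06,0,0,0],[1,0.06,0,0,0],[1,0.03,0,0,0],[1,0,0,0,0]]])

```text
clock: 14.83
position: [0.5235, 0.3339, 0.177]
ee_rot: [0.037, 0.706, -0.036, 0.707]
ft_force: [-0.6, -0.4, 4.9]
grip_width: 0.312
```

>>> arm_command(moves=[[[0.85,0,0,0,0],[0.6,0,0,0,0],[0.4,0,0,0,0],[0.3,0,0,0,0],[0.3,-0.3,0,0,0],[0.3,-0.7,0,0,0],[0.3,-0.9,0,0,0],[0.3,-0.9,0,0,0],[0.3,-0.7,-0.3,0.1,0],[0.3,-0.4,-0.7,0.2,0],[0.3,0,-0.9,0.28,0],[0.3,0,-0.9,0.28,0]]])

```text
clock: 15.83
position: [0.5374, 0.2616, 0.2747]
ee_rot: [0.037, 0.706, -0.036, 0.707]
ft_force: [0.8, 0.5, -0.4]
grip_width: 0.699
```

>>> arm_command(moves=[[[0.3,0,-0.95,0.3,0],[0.3,0,-0.95,0.3,0],[0.3,0,-0.95,0.3,0],[0.3,0,-0.95,0.3,0],[0.3,0,-0.95,0.3,0],[0.3,0,-0.95,0.3,0],[0.3,0,-0.95,0.3,0],[0.3,0,-0.95,0.3,0],[0.3,0,-0.95,0.3,0],[0.3,0,-0.95,0.3,0],[0.3,0,-0.95,0.3,0],[0.3,0,-0.95,0.3,0]]])

```text
clock: 16.83
position: [0.5974, -0.0321, 0.2738]
ee_rot: [0.037, 0.706, -0.036, 0.706]
ft_force: [1.0, 0.4, 0.3]
grip_width: 0.701
```

>>> arm_command(moves=[[[0.3,0,-0.9,0.3,0],[0.3,0,-0.7,0.2,0],[0.3,0,-0.4,0.02,0],[0.3,0,0,0,0],[0.3,0,0,0,0],[0.3,0,0,0,0]]])

```text
clock: 17.33
position: [0.605, -0.0802, 0.2732]
ee_rot: [0.036, 0.706, -0.036, 0.706]
ft_force: [0.2, 0.6, -1.2]
grip_width: 0.701
```

Run:
```python
from h import *
go([.606,-.083,.172]); 
im=manip.camera("wrist"); cv2.imwrite("pics/w3.png",im[:,:,::-1])
im=manip.camera("scene"); cv2.imwrite("pics/s6.png",im[:,:,::-1])
```

```text
t17.33 tcp [ 0.605  -0.0802  0.2732] x [ 0.     0.001 -1.   ] y [0.101 0.995 0.001] z [ 0.995 -0.101 -0.   ] w0.701 F [ 0.2  0.6 -1.2]
tool shift units [ 4.05 -0.11  0.05]
```

View pics/w3.png

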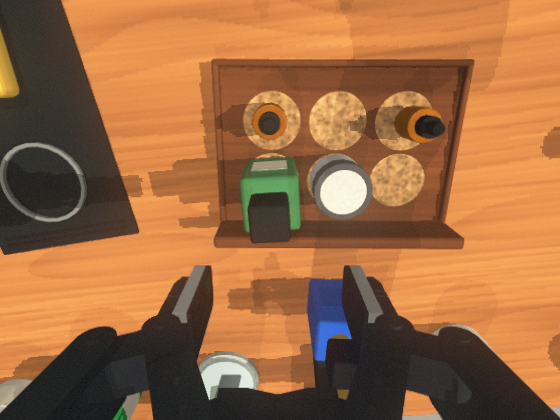

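View pics/s6.png

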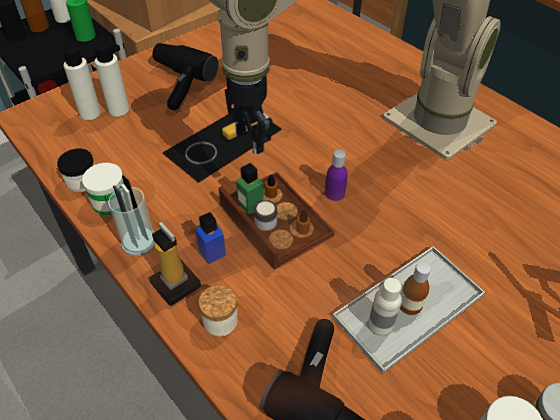

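Run:
```python
from h import *
st()
for n,u,v,z in [("capL",250,241,.132),("capR",291,239,.132),("capTop",270,208,.132),("cap",270,224,.132),("tin",343,191,.058),("ring",43,180,.009)]: print(n,atz("wrist",u,v,z).round(4))
```

```text
t17.43 tcp [ 0.6051 -0.0803  0.2732] x [ 0.     0.001 -1.   ] y [0.101 0.995 0.001] z [ 0.995 -0.101  0.   ] w0.700 F [-0.4  0.4  0.1]
capL [ 0.6158 -0.1002  0.132 ]
capR [ 0.6172 -0.0725  0.132 ]
capTop [ 0.5937 -0.0842  0.132 ]
cap [ 0.6049 -0.0854  0.132 ]
tin [ 0.6103 -0.0238  0.058 ]
ring [ 0.5845 -0.3119  0.009 ]
```

>>> arm_command(moves=[[[0.3,0.3,-0.18,0.02,0],[0.3,0.7,0,0,0],[0.3,0.8,0,0,0],[0.3,0.8,0,0,0],[0.3,0.7,0,0,0],[0.3,0.5,0,0,0],[0.3,0.2,0,0,0],[0.3,0,0,0,0],[0.3,0,0,0,0]]])

```text
clock: 18.18
position: [0.6053, -0.0866, 0.1736]
ee_rot: [0.037, 0.706, -0.036, 0.706]
ft_force: [-0.6, 0.2, -0.5]
grip_width: 0.701
```

>>> arm_command(moves=[[[0.45,0,0,0,0],[0.55,0,0,0,0],[0.65,0,0,0,0],[0.75,0,0,0,0],[1,0,0,0,0],[1,0,0,0,0],[1,0,0,0,0],[1,0,0,0,0]]])

```text
clock: 18.85
position: [0.6056, -0.0865, 0.1741]
ee_rot: [0.037, 0.706, -0.036, 0.707]
ft_force: [-0.5, 0.2, 5.4]
grip_width: 0.326
```

Run:
```python
from h import *
st(); 
im=manip.camera("scene"); cv2.imwrite("pics/s7.png",im[:,:,::-1])
a=cv2.imread("pics/s6.png");b=cv2.imread("pics/s7.png")
f=lambda i:cv2.resize(i[150:240,220:310],None,fx=4.4,fy=4.4,interpolation=cv2.INTER_CUBIC)
cv2.imwrite("pics/cmp3.png",np.hstack([f(a),f(b)]))
```

```text
t18.85 tcp [ 0.6056 -0.0865  0.1741] x [ 0.002  0.    -1.   ] y [0.103 0.995 0.   ] z [ 0.995 -0.103  0.002] w0.326 F [-0.5  0.2  5.4]
```

View pics/cmp3.png

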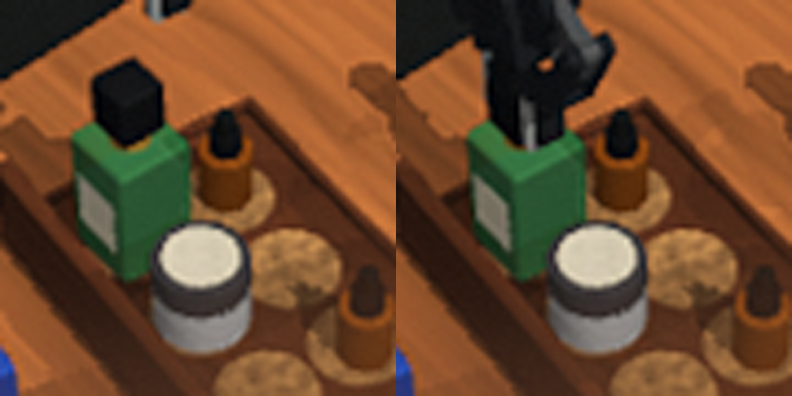

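>>> arm_command(moves=[[[1,-0.2,0,0,0],[1,-0.5,0,0,0],[1,-0.8,0,0,0],[1,-0.9,0,0,0],[1,-0.8,0,0,0],[1,-0.6,0.2,-0.1,0],[1,-0.3,0.5,-0.25,0],[1,0,0.7,-0.35,0],[1,0,0.9,-0.45,0],[1,0,0.9,-0.45,0],[1,0,0.9,-0.45,0],[1,0,0.9,-0.45,0]]])

```text
clock: 19.9
position: [0.5551, 0.045, 0.2764]
ee_rot: [0.037, 0.706, -0.037, 0.706]
ft_force: [0.7, 0.7, -2.6]
grip_width: 0.328
```

>>> arm_command(moves=[[[1,0,0.9,-0.45,0],[1,0,0.9,-0.45,0],[1,0,0.9,-0.45,0],[1,0,0.9,-0.45,0],[1,0,0.9,-0.45,0],[1,0,0.9,-0.45,0],[1,0,0.9,-0.45,0],[1,0,0.9,-0.45,0],[1,0,0.9,-0.45,0],[1,0,0.9,-0.45,0],[1,0,0.9,-0.45,0],[1,0,0.7,-0.4,0]]])

```text
clock: 20.9
position: [0.4491, 0.3232, 0.2764]
ee_rot: [0.036, 0.706, -0.036, 0.706]
ft_force: [-0.0, 0.0, -2.3]
grip_width: 0.321
```

>>> arm_command(moves=[[[1,0,0.5,-0.2,0],[1,0,0.2,-0.1,0],[1,0,0,0,0],[1,0,0,0,0]]])

```text
clock: 21.23
position: [0.4452, 0.3387, 0.2757]
ee_rot: [0.037, 0.706, -0.037, 0.706]
ft_force: [-0.4, 0.1, -3.1]
grip_width: 0.324
```

Run:
```python
from h import *
go([.444,.341,.166]); 
im=manip.camera("scene"); cv2.imwrite("pics/s8.png",im[:,:,::-1])
```

```text
t21.23 tcp [0.4452 0.3387 0.2757] x [ 0.    -0.001 -1.   ] y [ 0.104  0.995 -0.001] z [ 0.995 -0.104  0.   ] w0.324 F [-0.4  0.1 -3.1]
tool shift units [ 4.39  0.09 -0.06]
```

View pics/s8.png

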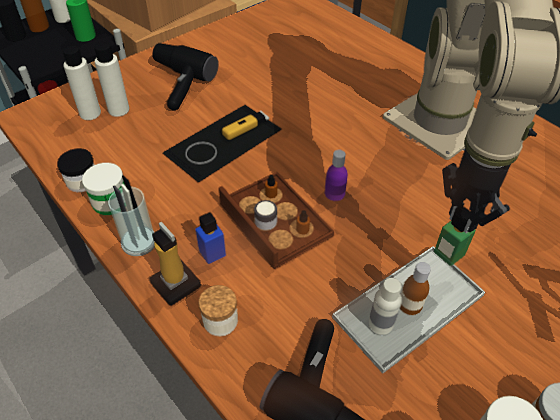

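>>> arm_command(moves=[[[1,0.3,0.06,0,0],[1,0.6,0,0,0],[1,0.8,0,0,0],[1,0.8,0,0,0],[1,0.8,0,0,0],[1,0.6,0,0,0],[1,0.25,0,0,0],[1,0.1,0,0,0],[1,0.03,0,0,0],[1,0,0,0,0]]])

```text
clock: 22.12
position: [0.4451, 0.3413, 0.1694]
ee_rot: [0.037, 0.706, -0.036, 0.706]
ft_force: [-0.0, -0.1, -2.3]
grip_width: 0.323
```

>>> arm_command(moves=[[[1,0.06,0,0,0],[1,0.06,0,0,0],[1,0.02,0,0,0],[1,0,0,0,0]]])

```text
clock: 22.45
position: [0.445, 0.3417, 0.1661]
ee_rot: [0.037, 0.706, -0.036, 0.707]
ft_force: [0.1, 1.2, 4.0]
grip_width: 0.324
```

>>> arm_command(moves=[[[0.85,0,0,0,0],[0.6,0,0,0,0],[0.4,0,0,0,0],[0.3,0,0,0,0],[0.3,-0.3,0,0,0],[0.3,-0.7,0,0,0],[0.3,-0.9,0,0,0],[0.3,-0.9,0,0,0],[0.2,-0.7,-0.3,0.1,0],[0.1,-0.4,-0.7,0.3,0],[0,0,-0.9,0.5,0],[0,0,-0.9,0.5,0]]])

```text
clock: 23.45
position: [0.4725, 0.2678, 0.2641]
ee_rot: [0.037, 0.706, -0.036, 0.707]
ft_force: [-0.0, -0.1, -0.7]
grip_width: 0.999
```

>>> arm_command(moves=[[[0,0,-0.95,0.58,0],[0,0,-0.95,0.58,0],[0,0,-0.95,0.58,0],[0,0,-0.95,0.58,0],[0,0,-0.95,0.58,0],[0,0,-0.95,0.58,0],[0,0,-0.95,0.58,0],[0,0,-0.95,0.58,0],[0,0,-0.95,0.58,0],[0,0,-0.95,0.58,0],[0,0,-0.7,0.5,0],[0,0,-0.4,0.3,0]]])

```text
clock: 24.45
position: [0.6096, -0.0156, 0.2631]
ee_rot: [0.037, 0.706, -0.038, 0.706]
ft_force: [0.3, 0.3, -0.4]
grip_width: 0.995
```

>>> arm_command(moves=[[[0,0,-0.2,0.1,0],[0,0,0,0,0],[0,0,0,0,0]]])

```text
clock: 24.7
position: [0.6107, -0.0165, 0.2626]
ee_rot: [0.036, 0.706, -0.036, 0.706]
ft_force: [0.0, -0.4, -0.5]
grip_width: 1.005
```

Run:
```python
from h import *
go([.610,-.0222,.094]); 
im=manip.camera("wrist"); cv2.imwrite("pics/w4.png",im[:,:,::-1])
im=manip.camera("scene"); cv2.imwrite("pics/s9.png",im[:,:,::-1])
```

```text
t24.70 tcp [ 0.6107 -0.0165  0.2626] x [-0.     0.001 -1.   ] y [0.102 0.995 0.001] z [ 0.995 -0.102 -0.001] w1.005 F [ 0.  -0.4 -0.5]
tool shift units [ 6.74 -0.23 -0.  ]
```

View pics/w4.png

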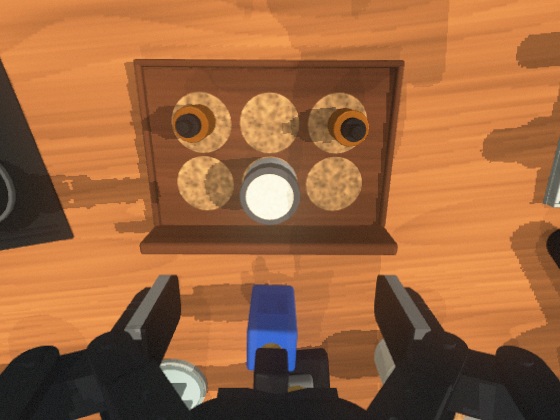

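View pics/s9.png

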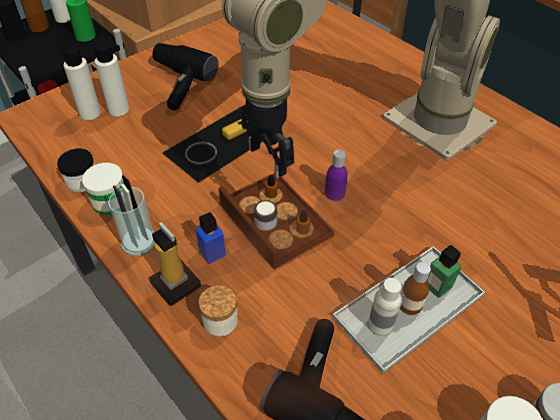

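Run:
```python
from h import *
st()
for n,u,v,z in [("tin",270,197,.058),("padR",205.5,183,.012),("padL",334,184,.012),("padF",269,122,.012)]: print(n,atz("wrist",u,v,z).round(4))
```

```text
t24.80 tcp [ 0.6106 -0.016   0.2627] x [-0.     0.001 -1.   ] y [0.101 0.995 0.001] z [ 0.995 -0.101 -0.   ] w0.998 F [0.4 0.  0.4]
tin [ 0.6116 -0.0225  0.058 ]
padR [ 0.6055 -0.0853  0.012 ]
padL [0.6191 0.0382 0.012 ]
padF [ 0.5546 -0.0181  0.012 ]
```

>>> arm_command(moves=[[[0,0.3,-0.2,0,0],[0,0.7,0,0,0],[0,0.8,0,0,0],[0,0.8,0,0,0],[0,0.8,0,0,0],[0,0.8,0,0,0],[0,0.8,0,0,0],[0,0.7,0,0,0],[0,0.5,0,0,0],[0,0.3,0,0,0],[0,0.15,0,0,0],[0,0,0,0,0]]])

```text
clock: 25.8
position: [0.6102, -0.0227, 0.096]
ee_rot: [0.036, 0.706, -0.036, 0.706]
ft_force: [-0.1, -0.4, 0.2]
grip_width: 1.001
```

>>> arm_command(moves=[[[0.15,0,0,0,0],[0.25,0,0,0,0],[0.35,0,0,0,0],[0.45,0,0,0,0],[0.7,0,0,0,0],[1,0,0,0,0],[1,0,0,0,0],[1,0,0,0,0]]], force=35)

```text
clock: 26.47
position: [0.6109, -0.0228, 0.0974]
ee_rot: [0.037, 0.706, -0.036, 0.707]
ft_force: [-1.8, -1.1, 6.2]
grip_width: 0.601
```

Run:
```python
from h import *
go([.5858,-.3122,.20])
im=manip.camera("scene"); cv2.imwrite("pics/s10.png",im[:,:,::-1])
a=cv2.imread("pics/s9.png");b=cv2.imread("pics/s10.png")
f=lambda i:cv2.resize(i[160:250,220:310],None,fx=4.4,fy=4.4,interpolation=cv2.INTER_CUBIC)
cv2.imwrite("pics/cmp4.png",np.hstack([f(a),f(b)]))
```

```text
t26.47 tcp [ 0.6109 -0.0228  0.0974] x [ 0.001  0.    -1.   ] y [0.103 0.995 0.   ] z [ 0.995 -0.103  0.001] w0.601 F [-1.8 -1.1  6.2]
tool shift units [ -4.11 -11.62   0.2 ]
```

View pics/cmp4.png

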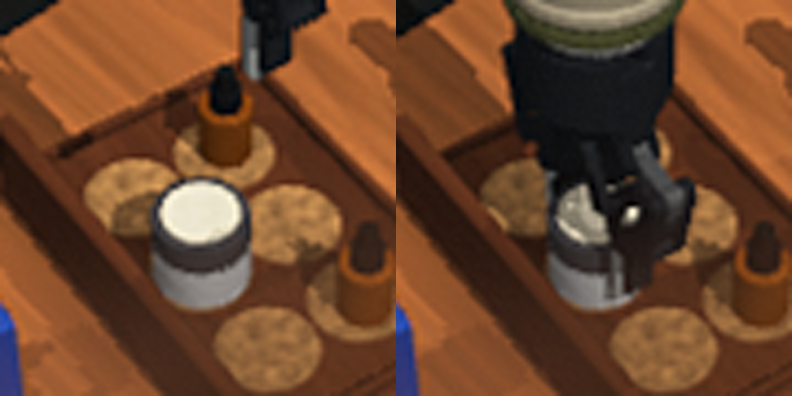

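>>> arm_command(moves=[[[1,-0.2,0,0,0],[1,-0.5,0,0,0],[1,-0.8,0,0,0],[1,-0.8,0,0,0],[1,-0.8,-0.1,0,0],[1,-0.6,-0.4,0,0],[1,-0.3,-0.7,0,0],[1,0,-0.9,0,0],[1,0,-0.9,0,0],[1,0,-0.9,0,0],[1,0,-0.9,0,0],[1,0,-0.9,0,0]]])

```text
clock: 27.52
position: [0.5955, -0.1656, 0.1975]
ee_rot: [0.037, 0.706, -0.037, 0.706]
ft_force: [-0.5, 0.4, -1.7]
grip_width: 0.596
```

>>> arm_command(moves=[[[1,0,-0.9,0,0],[1,0,-0.9,0,0],[1,0,-0.9,0,0],[1,0,-0.9,0,0],[1,0,-0.9,0.1,0],[1,0,-0.7,0.1,0],[1,0,-0.5,0,0],[1,0,-0.2,0,0],[1,0,0,0,0],[1,0,0,0,0]]])

```text
clock: 28.35
position: [0.5857, -0.3108, 0.1965]
ee_rot: [0.037, 0.706, -0.036, 0.706]
ft_force: [-0.1, 0.1, -0.9]
grip_width: 0.602
```

Run:
```python
from h import *
go([.5862,-.3124,.0894])
im=manip.camera("scene"); cv2.imwrite("pics/s11.png",im[:,:,::-1])
```

```text
t28.35 tcp [ 0.5857 -0.3108  0.1965] x [ 0.     0.001 -1.   ] y [0.103 0.995 0.001] z [ 0.995 -0.103  0.   ] w0.602 F [-0.1  0.1 -0.9]
tool shift units [ 4.28 -0.07  0.03]
```

View pics/s11.png

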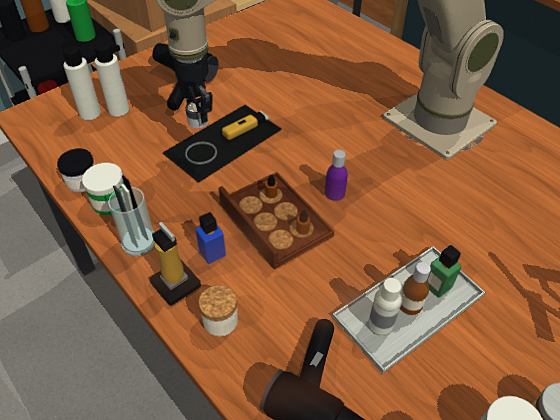

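>>> arm_command(moves=[[[1,0.3,-0.07,0.03,0],[1,0.6,0,0,0],[1,0.8,0,0,0],[1,0.8,0,0,0],[1,0.8,0,0,0],[1,0.5,0,0,0],[1,0.25,0,0,0],[1,0.1,0,0,0],[1,0,0,0,0],[1,0,0,0,0]]])

```text
clock: 29.23
position: [0.5866, -0.3138, 0.0936]
ee_rot: [0.036, 0.706, -0.037, 0.707]
ft_force: [-0.6, 0.5, -1.2]
grip_width: 0.596
```

Run:
```python
from h import *
im=manip.camera("top"); cv2.imwrite("pics/t2.png",cv2.resize(im[170:260,340:450,::-1],None,fx=6,fy=6,interpolation=cv2.INTER_CUBIC))
im=manip.camera("scene"); cv2.imwrite("pics/s12.png",cv2.resize(im[90:190,140:290,::-1],None,fx=5,fy=5,interpolation=cv2.INTER_CUBIC))
st()
```

```text
t29.33 tcp [ 0.5866 -0.3138  0.0938] x [ 0.002 -0.001 -1.   ] y [ 0.103  0.995 -0.   ] z [ 0.995 -0.103  0.002] w0.600 F [ 0.5  0.2 -0.7]
```

View pics/s12.png

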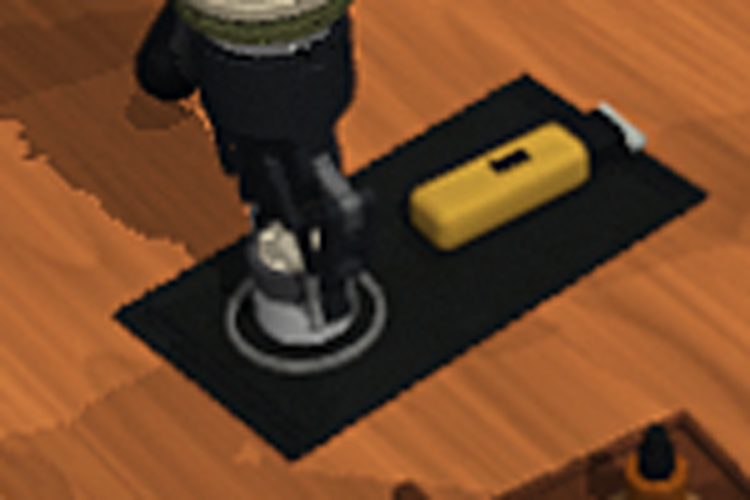

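>>> arm_command(moves=[[[1,0.06,0,0,0],[1,0.06,0,0,0],[1,0.05,0,0,0],[1,0,0,0,0]]])

```text
clock: 29.67
position: [0.5862, -0.3137, 0.0895]
ee_rot: [0.037, 0.706, -0.037, 0.706]
ft_force: [-3.4, 1.6, 9.2]
grip_width: 0.595
```

>>> arm_command(moves=[[[0.4,0,0,0,0],[0.3,0,0,0,0],[0.2,0,0,0,0],[0.1,0,0,0,0],[0.05,0,0,0,0],[0.05,-0.3,0,0,0],[0.05,-0.6,0,0,0],[0.05,-0.9,0,0,0],[0.05,-0.9,0,0,0],[0.05,-0.9,0,0,0],[0.1,-0.9,0,0,0],[0.2,-0.9,0,0,0]]])

```text
clock: 30.67
position: [0.5859, -0.3136, 0.2251]
ee_rot: [0.037, 0.706, -0.037, 0.706]
ft_force: [0.2, -0.1, -0.2]
grip_width: 0.806
```

>>> arm_command(moves=[[[0.3,-0.9,0.5,0,0],[0.3,-0.9,0.9,0,0],[0.3,0,0.9,0,0],[0.3,0,0.9,0,0],[0.3,0,0.9,0,0],[0.3,0,0.9,0,0],[0.3,0,0.9,0,0],[0.3,0,0.9,0,0]]])

```text
clock: 31.33
position: [0.6035, -0.1435, 0.269]
ee_rot: [0.037, 0.706, -0.037, 0.706]
ft_force: [-0.0, 0.8, 0.1]
grip_width: 0.697
```

Run:
```python
from h import *
im=manip.camera("top"); cv2.imwrite("pics/t3.png",cv2.resize(im[170:260,340:450,::-1],None,fx=6,fy=6,interpolation=cv2.INTER_CUBIC))
im=manip.camera("scene"); cv2.imwrite("pics/s13.png",cv2.resize(im[90:190,140:290,::-1],None,fx=5,fy=5,interpolation=cv2.INTER_CUBIC))
go([.445,.3417,.2661])
```

```text
t31.43 tcp [ 0.6044 -0.1396  0.2688] x [ 0.001  0.002 -1.   ] y [0.097 0.995 0.002] z [ 0.995 -0.097  0.   ] w0.704 F [0.2 1.  1. ]
tool shift units [ 0.15 18.54 -8.22]
```

View pics/s13.png

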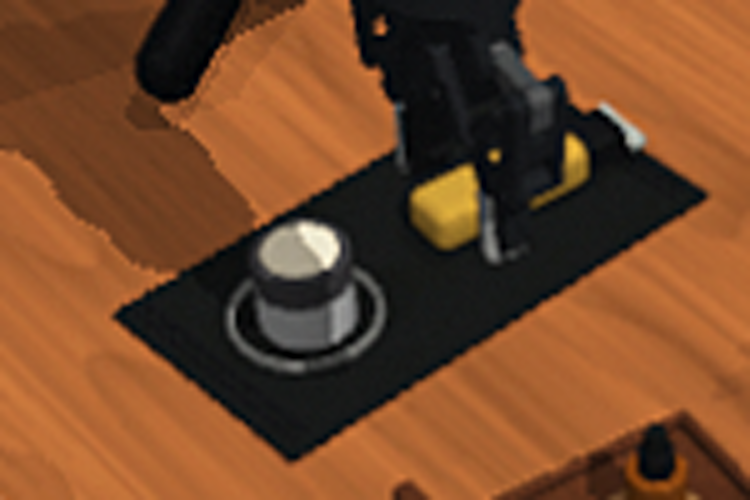

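View pics/t3.png

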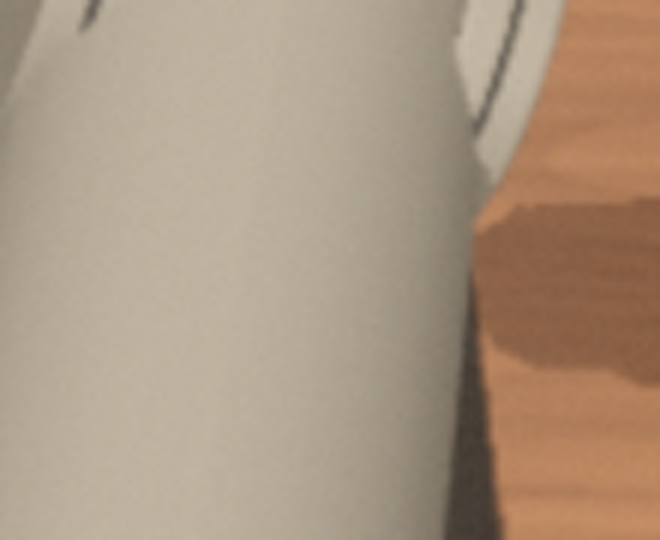

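>>> arm_command(moves=[[[0.3,0,0.95,-0.4,0],[0.3,0,0.95,-0.4,0],[0.3,0,0.95,-0.4,0],[0.3,0,0.95,-0.4,0],[0.3,0,0.95,-0.4,0],[0.3,0,0.95,-0.4,0],[0.3,0,0.95,-0.42,0],[0.3,0,0.95,-0.42,0],[0.3,0,0.95,-0.42,0],[0.3,0,0.95,-0.42,0],[0.3,0,0.95,-0.42,0],[0.3,0,0.95,-0.42,0]]])

```text
clock: 32.43
position: [0.5104, 0.1521, 0.269]
ee_rot: [0.037, 0.706, -0.037, 0.706]
ft_force: [-0.2, 0.3, -0.3]
grip_width: 0.698
```

>>> arm_command(moves=[[[0.3,0,0.95,-0.42,0],[0.3,0,0.95,-0.42,0],[0.3,0,0.95,-0.42,0],[0.3,0,0.95,-0.42,0],[0.3,0,0.95,-0.42,0],[0.3,0,0.95,-0.42,0],[0.3,0,0.8,-0.42,0],[0.3,0,0.4,-0.2,0],[0.3,0,0.1,0,0],[0.3,0,0,0,0],[0.3,0,0,0,0]]])

```text
clock: 33.35
position: [0.4517, 0.3322, 0.2685]
ee_rot: [0.037, 0.706, -0.037, 0.706]
ft_force: [0.6, 0.0, -0.3]
grip_width: 0.698
```

Run:
```python
from h import *
go([.445,.3417,.1661])
im=manip.camera("wrist"); cv2.imwrite("pics/w5.png",im[:,:,::-1])
im=manip.camera("scene")
print(atz("scene",140+(300+.5)/5-.5,90+(248+.5)/5-.5,.050))
```

```text
t33.35 tcp [0.4517 0.3322 0.2685] x [ 0.    -0.001 -1.   ] y [ 0.105  0.994 -0.001] z [ 0.994 -0.105  0.001] w0.698 F [ 0.6  0.  -0.3]
tool shift units [ 4.1   0.35 -0.31]
[ 0.58521293 -0.31763185  0.05      ]
```

View pics/w5.png

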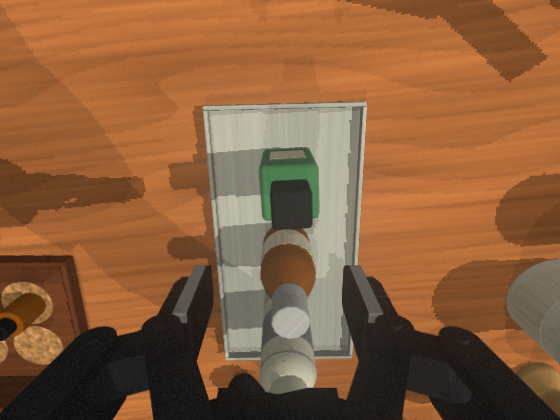

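>>> arm_command(moves=[[[0.3,0.1,0.35,-0.3,0],[0.3,0.5,0,0,0],[0.3,0.8,0,0,0],[0.3,0.8,0,0,0],[0.3,0.8,0,0,0],[0.3,0.6,0,0,0],[0.3,0.35,0,0,0],[0.3,0.1,0,0,0],[0.3,0,0,0,0],[0.3,0,0,0,0]]])

```text
clock: 34.28
position: [0.4444, 0.3437, 0.168]
ee_rot: [0.037, 0.706, -0.036, 0.706]
ft_force: [-0.3, 0.3, 0.1]
grip_width: 0.697
```

>>> arm_command(moves=[[[0.45,0,0,0,0],[0.55,0,0,0,0],[0.65,0,0,0,0],[0.75,0,0,0,0],[1,0,0,0,0],[1,0,0,0,0],[1,0,0,0,0],[1,0,0,0,0]]], force=45)

```text
clock: 34.95
position: [0.4443, 0.3433, 0.1679]
ee_rot: [0.037, 0.706, -0.036, 0.706]
ft_force: [-1.7, -2.0, 6.0]
grip_width: 0.324
```

Run:
```python
from h import *
go([.6056,-.086,.2741])
```

```text
t34.95 tcp [0.4443 0.3433 0.1679] x [ 0.001  0.    -1.   ] y [0.103 0.995 0.   ] z [ 0.995 -0.103  0.001] w0.324 F [-1.7 -2.   6. ]
tool shift units [ -4.25 -16.41   8.19]
```

>>> arm_command(moves=[[[1,-0.2,0,0,0],[1,-0.5,0,0,0],[1,-0.8,0,0,0],[1,-0.9,0,0,0],[1,-0.8,0,0,0],[1,-0.6,-0.2,0.1,0],[1,-0.4,-0.5,0.25,0],[1,0,-0.7,0.35,0],[1,0,-0.9,0.45,0],[1,0,-0.9,0.45,0],[1,0,-0.9,0.45,0],[1,0,-0.9,0.45,0]]])

```text
clock: 35.95
position: [0.4936, 0.2103, 0.2724]
ee_rot: [0.037, 0.706, -0.037, 0.706]
ft_force: [0.9, 0.3, -2.5]
grip_width: 0.326
```

>>> arm_command(moves=[[[1,0,-0.9,0.45,0],[1,0,-0.9,0.45,0],[1,0,-0.9,0.45,0],[1,0,-0.9,0.45,0],[1,0,-0.9,0.45,0],[1,0,-0.9,0.45,0],[1,0,-0.9,0.45,0],[1,0,-0.9,0.45,0],[1,0,-0.9,0.45,0],[1,0,-0.9,0.45,0],[1,0,-0.9,0.45,0],[1,0,-0.7,0.4,0]]])

```text
clock: 36.95
position: [0.5987, -0.0682, 0.2724]
ee_rot: [0.037, 0.706, -0.038, 0.706]
ft_force: [0.0, -0.4, -2.2]
grip_width: 0.323
```

>>> arm_command(moves=[[[1,0,-0.5,0.2,0],[1,0,-0.2,0.1,0],[1,0,0,0,0],[1,0,0,0,0],[1,0,0,0,0]]])

```text
clock: 37.37
position: [0.6045, -0.0814, 0.2721]
ee_rot: [0.036, 0.706, -0.036, 0.706]
ft_force: [-0.4, -0.8, -2.8]
grip_width: 0.326
```

Run:
```python
from h import *
go([.605,-.086,.1759])
im=manip.camera("wrist"); cv2.imwrite("pics/w6.png",im[:,:,::-1])
im=manip.camera("scene"); cv2.imwrite("pics/s14.png",im[:,:,::-1])
```

```text
t37.37 tcp [ 0.6045 -0.0814  0.2721] x [-0.     0.001 -1.   ] y [0.101 0.995 0.001] z [ 0.995 -0.101 -0.   ] w0.326 F [-0.4 -0.8 -2.8]
tool shift units [ 3.85 -0.18  0.04]
```

View pics/s14.png

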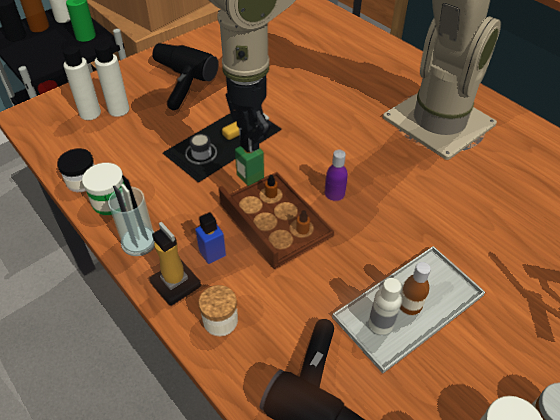

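>>> arm_command(moves=[[[1,0.2,-0.18,0.04,0],[1,0.5,0,0,0],[1,0.7,0,0,0],[1,0.8,0,0,0],[1,0.7,0,0,0],[1,0.5,0,0,0],[1,0.25,0,0,0],[1,0.1,0,0,0],[1,0,0,0,0],[1,0,0,0,0]]])

```text
clock: 38.3
position: [0.6056, -0.0877, 0.1791]
ee_rot: [0.037, 0.706, -0.037, 0.707]
ft_force: [0.3, -0.2, -2.2]
grip_width: 0.322
```

>>> arm_command(moves=[[[1,0.06,0.04,0,0],[1,0.05,0.02,0,0],[1,0.03,0,0,0],[1,0,0,0,0]]])

```text
clock: 38.63
position: [0.6059, -0.0861, 0.176]
ee_rot: [0.037, 0.706, -0.036, 0.707]
ft_force: [-1.1, 0.3, 4.0]
grip_width: 0.327
```

>>> arm_command(moves=[[[0.85,0,0,0,0],[0.6,0,0,0,0],[0.4,0,0,0,0],[0.3,0,0,0,0],[0.3,-0.3,0,0,0],[0.3,-0.7,0,0,0],[0.3,-0.9,0,0,0],[0.3,-0.9,0,0,0],[0.3,-0.8,0.3,-0.1,0],[0.3,-0.4,0.7,-0.2,0],[0.3,0,0.9,-0.28,0],[0.3,0,0.9,-0.28,0]]])

```text
clock: 39.63
position: [0.5913, -0.014, 0.2764]
ee_rot: [0.037, 0.705, -0.037, 0.707]
ft_force: [0.4, -0.1, -0.6]
grip_width: 0.703
```

>>> arm_command(moves=[[[0.3,0,0.95,-0.3,0],[0.3,0,0.95,-0.3,0],[0.3,0,0.95,-0.3,0],[0.3,0,0.95,-0.3,0],[0.3,0,0.95,-0.3,0],[0.3,0,0.95,-0.3,0],[0.3,0,0.95,-0.3,0],[0.3,0,0.95,-0.3,0],[0.3,0,0.95,-0.3,0],[0.3,0,0.95,-0.3,0],[0.3,0,0.95,-0.3,0],[0.3,0,0.95,-0.3,0]]])

```text
clock: 40.63
position: [0.5308, 0.2796, 0.2755]
ee_rot: [0.037, 0.706, -0.037, 0.706]
ft_force: [0.5, -0.7, 0.4]
grip_width: 0.7
```

>>> arm_command(moves=[[[0.3,0,0.9,-0.3,0],[0.3,0,0.8,-0.2,0],[0.3,0,0.4,-0.04,0],[0.3,0,0.1,0,0],[0.3,0,0,0,0],[0.3,0,0,0,0]]])

```text
clock: 41.13
position: [0.5241, 0.3331, 0.275]
ee_rot: [0.037, 0.706, -0.037, 0.706]
ft_force: [0.5, 0.2, 0.6]
grip_width: 0.699
```

Run:
```python
from h import *
go([.5235,.3339,.177])
im=manip.camera("scene"); cv2.imwrite("pics/s15.png",im[:,:,::-1])
a=cv2.imread("pics/scene0.png");b=cv2.imread("pics/s15.png")
f=lambda i:cv2.resize(i[150:240,220:310],None,fx=4.4,fy=4.4,interpolation=cv2.INTER_CUBIC)
cv2.imwrite("pics/cmp5.png",np.hstack([f(a),f(b)]))
```

```text
t41.13 tcp [0.5241 0.3331 0.275 ] x [ 0.    -0.001 -1.   ] y [ 0.105  0.994 -0.001] z [ 0.994 -0.105  0.   ] w0.699 F [0.5 0.2 0.6]
tool shift units [ 3.92  0.03 -0.03]
```

View pics/cmp5.png

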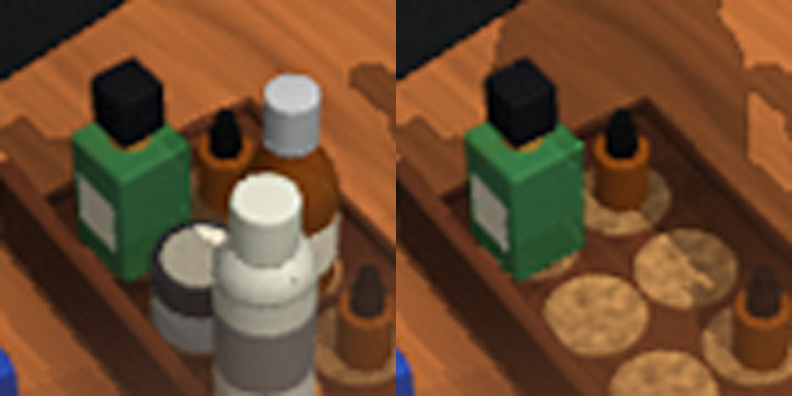

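>>> arm_command(moves=[[[0.3,0.2,0.03,0,0],[0.3,0.5,0,0,0],[0.3,0.8,0,0,0],[0.3,0.8,0,0,0],[0.3,0.7,0,0,0],[0.3,0.5,0,0,0],[0.3,0.3,0,0,0],[0.3,0.1,0,0,0],[0.3,0,0,0,0],[0.3,0,0,0,0]]])

```text
clock: 42.02
position: [0.5238, 0.3355, 0.1782]
ee_rot: [0.037, 0.706, -0.036, 0.706]
ft_force: [0.7, -0.1, -0.1]
grip_width: 0.697
```

>>> arm_command(moves=[[[0.45,0,0,0,0],[0.55,0,0,0,0],[0.65,0,0,0,0],[0.75,0,0,0,0],[1,0,0,0,0],[1,0,0,0,0],[1,0,0,0,0],[1,0,0,0,0]]])

```text
clock: 42.68
position: [0.5238, 0.3351, 0.1781]
ee_rot: [0.037, 0.706, -0.037, 0.706]
ft_force: [-0.7, -1.8, 5.8]
grip_width: 0.313
```

Run:
```python
from h import *
go([.5562,-.0167,.285])
```

```text
t42.68 tcp [0.5238 0.3351 0.1781] x [ 0.001  0.    -1.   ] y [0.104 0.995 0.   ] z [ 0.995 -0.104  0.001] w0.313 F [-0.7 -1.8  5.8]
tool shift units [ -4.28 -13.86   2.75]
```

>>> arm_command(moves=[[[1,-0.2,0,0,0],[1,-0.5,0,0,0],[1,-0.8,0,0,0],[1,-0.9,0,0,0],[1,-0.8,0,0,0],[1,-0.6,-0.2,0,0],[1,-0.4,-0.5,0.1,0],[1,0,-0.8,0.17,0],[1,0,-0.9,0.18,0],[1,0,-0.9,0.18,0],[1,0,-0.9,0.18,0],[1,0,-0.9,0.18,0]]])

```text
clock: 43.68
position: [0.5347, 0.2039, 0.2826]
ee_rot: [0.037, 0.706, -0.037, 0.706]
ft_force: [0.4, 0.4, -2.7]
grip_width: 0.312
```

>>> arm_command(moves=[[[1,0,-0.9,0.18,0],[1,0,-0.9,0.18,0],[1,0,-0.9,0.18,0],[1,0,-0.9,0.18,0],[1,0,-0.9,0.18,0],[1,0,-0.9,0.18,0],[1,0,-0.9,0.18,0],[1,0,-0.9,0.18,0],[1,0,-0.8,0.17,0],[1,0,-0.5,0.12,0],[1,0,-0.2,0.05,0],[1,0,0,0,0]]])

```text
clock: 44.68
position: [0.5564, -0.0168, 0.2825]
ee_rot: [0.037, 0.706, -0.038, 0.706]
ft_force: [-0.1, 0.7, -2.3]
grip_width: 0.317
```

>>> arm_command(moves=[[[1,0,0,0,0],[1,0,0,0,0]]])

```text
clock: 44.85
position: [0.5565, -0.0137, 0.2823]
ee_rot: [0.036, 0.706, -0.036, 0.706]
ft_force: [-0.4, -0.0, -1.2]
grip_width: 0.312
```

Run:
```python
from h import *
go([.5565,-.0167,.1861])
```

```text
t44.85 tcp [ 0.5565 -0.0137  0.2823] x [-0.     0.001 -1.   ] y [0.102 0.995 0.001] z [ 0.995 -0.102 -0.   ] w0.312 F [-0.4 -0.  -1.2]
tool shift units [ 3.85 -0.12  0.01]
```

>>> arm_command(moves=[[[1,0.2,-0.05,0,0],[1,0.5,0,0,0],[1,0.7,0,0,0],[1,0.8,0,0,0],[1,0.7,0,0,0],[1,0.5,0,0,0],[1,0.25,0,0,0],[1,0.1,0,0,0],[1,0,0,0,0],[1,0,0,0,0]]])

```text
clock: 45.68
position: [0.5569, -0.016, 0.1893]
ee_rot: [0.037, 0.706, -0.036, 0.707]
ft_force: [-0.5, 0.5, -0.9]
grip_width: 0.317
```

>>> arm_command(moves=[[[1,0.06,0,0,0],[1,0.05,0,0,0],[1,0.03,0,0,0],[1,0,0,0,0]]])

```text
clock: 46.02
position: [0.5571, -0.0163, 0.1861]
ee_rot: [0.037, 0.706, -0.036, 0.707]
ft_force: [-1.8, -0.2, 3.5]
grip_width: 0.311
```

>>> arm_command(moves=[[[0.85,0,0,0,0],[0.6,0,0,0,0],[0.4,0,0,0,0],[0.3,0,0,0,0],[0.3,-0.3,0,0,0],[0.3,-0.7,0,0,0],[0.3,-0.9,0,0,0],[0.3,-0.9,0,0,0],[0.3,-0.8,0.3,0,0],[0.3,-0.4,0.7,0,0],[0.3,0,0.9,0.04,0],[0.3,0,0.9,0.04,0]]])

```text
clock: 47.02
position: [0.5662, 0.0536, 0.2868]
ee_rot: [0.037, 0.705, -0.037, 0.707]
ft_force: [-0.7, -0.2, -0.3]
grip_width: 0.698
```

>>> arm_command(moves=[[[0.3,0,0.9,0.04,0],[0.3,0,0.9,0.04,0],[0.3,0,0.9,0.04,0],[0.3,0,0.9,0.04,0],[0.3,0,0.9,0.04,0],[0.3,0,0.9,0.04,0],[0.3,0,0.9,0.04,0],[0.3,0,0.9,0.04,0],[0.3,0,0.9,0.04,0],[0.3,0,0.9,0,0],[0.3,0,0.9,0,0],[0.3,0,0.8,0,0]]])

```text
clock: 48.02
position: [0.6021, 0.32, 0.2855]
ee_rot: [0.036, 0.706, -0.036, 0.706]
ft_force: [-0.5, -0.1, 0.6]
grip_width: 0.701
```

>>> arm_command(moves=[[[0.3,0,0.4,0,0],[0.3,0,0.1,0,0],[0.3,0,0,0,0],[0.3,0,0,0,0],[0.3,0,0,0,0]]])

```text
clock: 48.43
position: [0.6041, 0.329, 0.2855]
ee_rot: [0.037, 0.706, -0.037, 0.706]
ft_force: [-0.2, 0.6, 0.3]
grip_width: 0.7
```

Run:
```python
from h import *
go([.6043,.3294,.1905])
im=manip.camera("wrist"); cv2.imwrite("pics/w7.png",im[:,:,::-1])
im=manip.camera("scene"); cv2.imwrite("pics/s16.png",im[:,:,::-1])
```

```text
t48.43 tcp [0.6041 0.329  0.2855] x [ 0.001 -0.    -1.   ] y [ 0.105  0.994 -0.   ] z [ 0.994 -0.105  0.001] w0.700 F [-0.2  0.6  0.3]
tool shift units [3.8  0.02 0.  ]
```

View pics/s16.png

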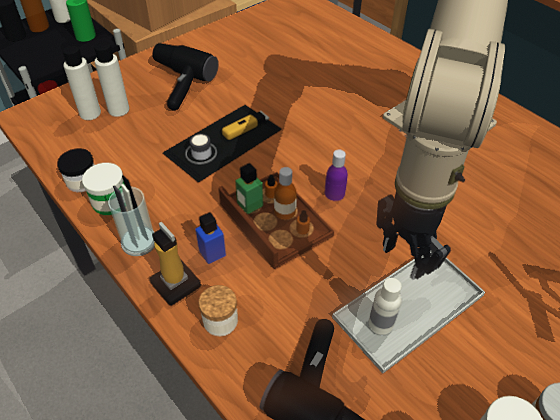

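>>> arm_command(moves=[[[0.3,0.2,-0.03,0,0],[0.3,0.5,0,0,0],[0.3,0.8,0,0,0],[0.3,0.8,0,0,0],[0.3,0.7,0,0,0],[0.3,0.5,0,0,0],[0.3,0.25,0,0,0],[0.3,0.05,0,0,0],[0.3,0,0,0,0],[0.3,0,0,0,0]]])

```text
clock: 49.37
position: [0.604, 0.3303, 0.1912]
ee_rot: [0.037, 0.706, -0.036, 0.707]
ft_force: [0.0, -0.3, 0.3]
grip_width: 0.699
```

>>> arm_command(moves=[[[0.45,0,0,0,0],[0.55,0,0,0,0],[0.65,0,0,0,0],[0.75,0,0,0,0],[1,0,0,0,0],[1,0,0,0,0],[1,0,0,0,0],[1,0,0,0,0]]])

```text
clock: 50.03
position: [0.6041, 0.3295, 0.1911]
ee_rot: [0.037, 0.706, -0.037, 0.707]
ft_force: [-0.3, -4.2, 6.9]
grip_width: 0.373
```

Run:
```python
from h import *
go([.619,.0395,.285])
```

```text
t50.03 tcp [0.6041 0.3295 0.1911] x [ 0.001 -0.    -1.   ] y [ 0.104  0.995 -0.   ] z [ 0.995 -0.104  0.001] w0.373 F [-0.3 -4.2  6.9]
tool shift units [ -3.75 -11.47   1.8 ]
```

>>> arm_command(moves=[[[1,-0.2,0,0,0],[1,-0.5,0,0,0],[1,-0.8,0,0,0],[1,-0.9,0,0,0],[1,-0.8,0,0.05,0],[1,-0.5,-0.2,0.1,0],[1,-0.2,-0.5,0.15,0],[1,0,-0.8,0.15,0],[1,0,-0.9,0.15,0],[1,0,-0.9,0.15,0],[1,0,-0.9,0.15,0],[1,0,-0.9,0.15,0]]])

```text
clock: 51.03
position: [0.6163, 0.1979, 0.2869]
ee_rot: [0.037, 0.707, -0.037, 0.706]
ft_force: [0.3, -0.0, -2.1]
grip_width: 0.371
```

>>> arm_command(moves=[[[1,0,-0.9,0.15,0],[1,0,-0.9,0.15,0],[1,0,-0.9,0.15,0],[1,0,-0.9,0.15,0],[1,0,-0.9,0.15,0],[1,0,-0.8,0.15,0],[1,0,-0.6,0.1,0],[1,0,-0.37,0,0],[1,0,-0.1,0,0],[1,0,0,0,0],[1,0,0,0,0],[1,0,0,0,0]]])

```text
clock: 52.03
position: [0.6248, 0.041, 0.2875]
ee_rot: [0.036, 0.706, -0.036, 0.706]
ft_force: [0.1, 0.3, -1.7]
grip_width: 0.372
```

Run:
```python
from h import *
go([.619,.0395,.199])
im=manip.camera("scene"); cv2.imwrite("pics/s17.png",im[:,:,::-1])
```

```text
t52.03 tcp [0.6248 0.041  0.2875] x [-0.     0.001 -1.   ] y [0.101 0.995 0.001] z [ 0.995 -0.101 -0.   ] w0.372 F [ 0.1  0.3 -1.7]
tool shift units [ 3.54 -0.09 -0.22]
```

View pics/s17.png

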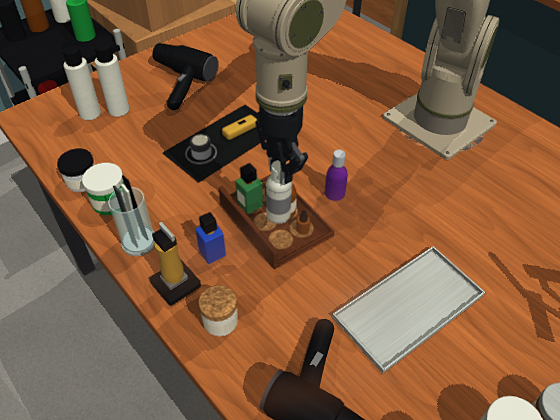

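>>> arm_command(moves=[[[1,0,0,-0.23,0],[1,0.3,0,0,0],[1,0.6,0,0,0],[1,0.8,0,0,0],[1,0.7,0,0,0],[1,0.5,0,0,0],[1,0.35,0,0,0],[1,0.15,0,0,0],[1,0.05,0,0,0],[1,0,0,0,0],[1,0,0,0,0]]])

```text
clock: 53.0
position: [0.6197, 0.0402, 0.2023]
ee_rot: [0.037, 0.706, -0.036, 0.707]
ft_force: [-0.3, -0.6, -1.3]
grip_width: 0.373
```

>>> arm_command(moves=[[[1,0.06,-0.03,0,0],[1,0.05,0,0,0],[1,0.03,0,0,0],[1,0,0,0,0]]])

```text
clock: 53.33
position: [0.6197, 0.0392, 0.199]
ee_rot: [0.037, 0.705, -0.037, 0.707]
ft_force: [-1.3, -0.9, 3.9]
grip_width: 0.373
```

Contact; release and rise, then clear away to the left.

>>> arm_command(moves=[[[0.85,0,0,0,0],[0.6,0,0,0,0],[0.4,0,0,0,0],[0.3,0,0,0,0],[0.3,-0.3,0,0,0],[0.3,-0.7,0,0,0],[0.3,-0.9,0,0,0],[0.3,-0.9,0,0,0],[0.3,-0.9,0.3,0,0],[0.3,-0.4,0.7,0,0],[0.3,0,0.9,0,0],[0.3,0,0.9,0,0]]])

```text
clock: 54.33
position: [0.6267, 0.1094, 0.3022]
ee_rot: [0.037, 0.705, -0.037, 0.707]
ft_force: [-0.4, 0.6, -1.0]
grip_width: 0.699
```

>>> arm_command(moves=[[[0.3,0,0.9,-0.3,0],[0.3,0,0.9,-0.4,0],[0.3,0,0.9,-0.5,0],[0.3,0,0.9,-0.5,0],[0.3,0,0.9,-0.5,0],[0.3,0,0.9,-0.5,0],[0.3,0,0.9,-0.5,0],[0.3,0,0.9,-0.5,0],[0.3,0,0.7,-0.4,0],[0.3,0,0.4,-0.2,0],[0.3,0,0,0,0],[0.3,0,0,0,0]]])

```text
clock: 55.33
position: [0.5412, 0.326, 0.3006]
ee_rot: [0.036, 0.706, -0.037, 0.706]
ft_force: [0.4, -1.0, -0.5]
grip_width: 0.702
```

Run:
```python
from h import *
st()
im=manip.camera("scene"); cv2.imwrite("pics/s18.png",im[:,:,::-1])
im=manip.camera("top"); cv2.imwrite("pics/t18.png",im[:,:,::-1])
for n,z in {"spray_can":.012,"square_bottle":.012,"round_bottle":.012,"wax_tin":.004,"jar_holder":.004,"trimmer":.004}.items():
    for d in manip.pinpoint(n,"top")[:2]:
      r,u=d["pixel"]; print(n,"%.2f"%d["confidence"],np.round([u,r],1),atz("top",u,r,z)[:2].round(4))
f=lambda i:cv2.resize(i,None,fx=4,fy=4,interpolation=cv2.INTER_CUBIC)
a=cv2.imread("pics/scene0.png");b=cv2.imread("pics/s18.png")
A=f(np.hstack([a[160:260,225:325],b[160:260,225:325]]))
a=cv2.imread("pics/top0.png");b=cv2.imread("pics/t18.png")
cv2.imwrite("pics/cmpA.png",A)
cv2.imwrite("pics/cmpB.png",cv2.resize(np.vstack([a[175:255,225:425],b[175:255,225:425]]),None,fx=3.7,fy=3.7,interpolation=cv2.INTER_CUBIC))
```

```text
t55.33 tcp [0.5412 0.326  0.3006] x [ 0. -0. -1.] y [ 0.103  0.995 -0.   ] z [ 0.995 -0.103  0.   ] w0.702 F [ 0.4 -1.  -0.5]
spray_can 0.82 [258.7 199.8] [0.6262 0.0303]
square_bottle 0.71 [282.3 156.4] [ 0.7434 -0.0293]
square_bottle 0.57 [304.2 209.7] [ 0.6024 -0.087 ]
round_bottle 0.73 [274.7 228.9] [ 0.5515 -0.0118]
round_bottle 0.66 [266.2 280. ] [0.4228 0.0078]
wax_tin 0.88 [390.3 221. ] [ 0.5779 -0.3122]
wax_tin 0.73 [302.8 206.4] [ 0.6124 -0.0841]
jar_holder 0.68 [391.8 218.1] [ 0.5856 -0.3164]
trimmer 0.92 [394.  274.7] [ 0.4399 -0.3172]
```

View pics/cmpA.png

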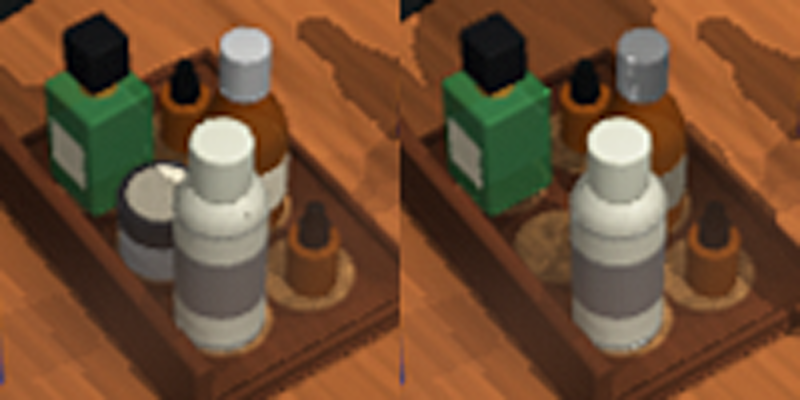

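View pics/cmpB.png

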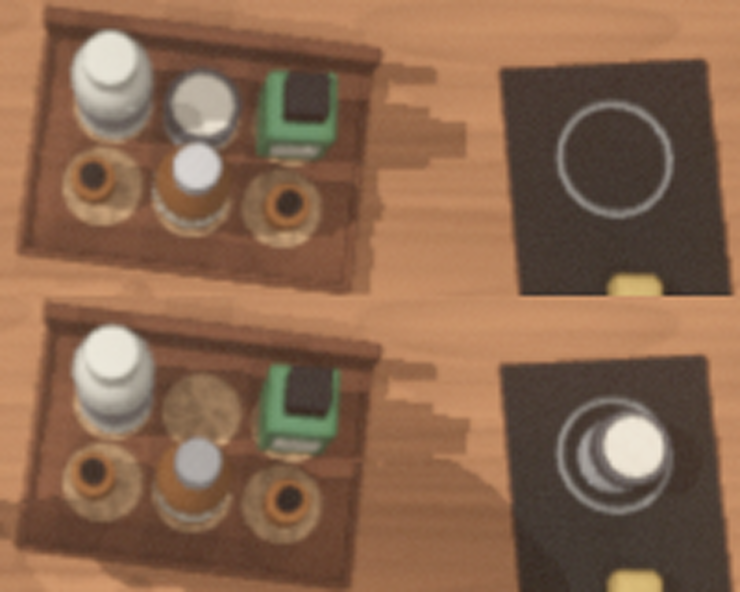

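Run:
```python
from h import *
g=lambda x,y,z: atz("top",225+(x+.5)/3.7-.5,175+(y+.5)/3.7-.5,z)[:2].round(4)
print("tin",g(634,152,.050),"ring",g(615,159,.009))
print(manip.hand_in())
```

```text
tin [ 0.5845 -0.3124] ring [ 0.5861 -0.3124]
the job is handed in; nothing more can be done
None
```

I handed the job in at about 55 s of robot time (limit 147 s). All steps were done in the required order, and hand-in gives no verdict.

**What I did:**
- The spray can, the round bottle and the square bottle were lifted by their caps onto the tray.
- The wax tin then went into the jar holder ring.
- The square bottle, the round bottle and the can went back to their own pads.

**Last checks, from before and after pictures:**
- **Tin:** upright and about 2 mm from the ring centre. A scene-camera estimate read about 5 mm off. The network's marked points for the tin and the jar holder in the top view lay about 9 mm apart. All are inside the 13 mm limit.
- **Can and bottles:** upright and within about 2–3 mm of where they stood. The network's origins for them had shifted by 4–6 mm, also inside the 15 mm limit.
- **Oil bottles and trimmer:** they look unmoved. The network's trimmer point shifted about 5 mm, which I took as its usual scatter.
- **Gripper:** clear of everything over the empty tray.

While being gripped, the can was nudged about 2 mm on the stand. I allowed for that when putting it back.

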